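# Load the yellow standard under the ratchet UV lamp and arm it

### The job

Lift the UV lamp head to the top notch of its ratchet and let go so that the pawl holds it, stand the holder with the yellow glass centred on the round black pad beneath the lamp, then lift the orange pawl lever so that the lamp sinks all the way down over it, and let the lever spring back. Once the lamp is down, open the red guard on the switch box, flip the toggle fully over to its other side, and close the guard again; never switch it before. Leave the other holders, the glassware and the loose things on the bench where they are.

Things in the scene. Friction and masses are not known exactly. Their poses are not given: they have to be found in the camera images.
- pad (a point): Centre of the top of the round black pad (68 mm across, 24 mm above the bench) on the lamp stand's base, under the lamp. Axes are the stand's: -x its open front (roughly towards the robot), z up. The grey base is 150 x 100 x 18 mm (x, y, z), its middle 30 mm behind the pad centre; the rail column is 75 mm behind the pad centre, 160 mm tall.
- bail (a point): Middle of the black bail bar over the lamp head, above the pad centre: 10 mm round, along the stand's x, 38 mm free between its uprights. Moves with the lamp. The white lamp head below is a cylinder 54 mm across, 36 mm tall, its top 38 mm below the bar's centre, on a 22 mm wide arm from the rail. Its underside is 50 mm above the pad when down, 133 mm on the top notch.
- lamp (a joint): Height of the lamp on its rail in m: 0 fully down, stop at 0.092. The sprung pawl keeps it from sinking at 0.011, 0.023, 0.035, 0.047, 0.059, 0.071 and, the top notch, 0.083; lifting clicks past the teeth. It weighs 0.35 to 0.55 kg; its slide is damped (40 N per m/s), so unheld it sinks at about 0.1 m/s.
- pawl (a joint): Angle of the pawl lever in rad: 0 engaged (spring keeps it there), 0.5 stop. Above about 0.2 it is clear of the teeth and the lamp sinks; a tooth resting on it is lifted about 2 mm first. Needs about 1 to 3 N at the lever's end.
- pawl_tab (a point): Middle of the orange grip at the end of the pawl lever, at the -y side of the stand's column: 12 mm thick (stand's x), 32 mm long (y), 10 mm high. The lever turns about an axis along the stand's x, 81 mm from here towards +y and 4 mm above it when engaged; lifting the grip about 30 mm (0.37 rad) frees the rail. 80 mm of free room below it.
- std_yellow_mid (a point): Centre (half-way up) of the yellow standard: upright aluminium cylinder, 44 mm across, 40 mm tall, 80 to 170 g, solid yellow glass disc in its top and a yellow band near its foot. Starts standing on the bench in one of three places.
- std_green_mid (a point): Centre of the like holder with green glass: leave alone.
- std_white_mid (a point): Centre of the like holder with white glass: leave alone.
- guard_bar (a point): Middle of the red cross bar in front of the guard: 10 mm round, 48 mm free length along the box's y, 30 mm in front of the guard's front face, 30 mm above the box's top when shut. The guard is a red cover 64 x 56 x 46 mm (x, y, z); its hinge axis, along the box's y, is 99 mm behind (+x) and 30 mm below the bar when shut. Follow the bar in an arc.
- guard (a joint): Opening of the guard in rad: 0 shut, 1.9 fully open (it has then swung up and back past upright and stays there). It is light (50 g) and loose; opened less than about 0.9 rad it falls shut by itself.
- toggle_tip (a point): Centre of the 12 mm ball at the end of the steel toggle lever under the guard. The lever turns about an axis along the box's x; its pivot is level with the box's top, 32 mm in front of the guard's hinge, in the guard's middle; 32 mm from pivot to ball centre.
- toggle (a joint): Toggle angle in rad: 0 off (leaning 0.4 rad to the box's -y), 0.8 on (leaning 0.4 rad to its +y); it stays where left, about 1 N at the ball moves it.
- switchbox: Blue switch box, fixed, 150 x 100 x 52 mm; origin at the centre of its underside; front -x roughly towards the robot, z up.
- beaker: Empty glass beaker, 60 mm across, 80 mm tall, origin under its centre: leave alone.
- cylinder: Glass measuring cylinder on a round foot, 178 mm tall: leave alone.
- bulb: Orange pipette bulb, 48 mm across, 70 mm tall: leave alone.
- wash: White wash bottle with red cap, 66 mm across, 160 mm tall: leave alone.
- crystal_dish: Low glass bowl, 90 mm across: leave alone.
- spatula: Steel lab spatula 180 mm long lying on the bench: leave alone.
- std_yellow: The yellow standard itself, with its origin at the centre of its underside.
Not all that is in view belongs to the job. Leave any blue or purple look-alike of the std_yellow alone.

How it is judged:
By the outcome, as a careful person would: the job done as asked, in the order asked, and still so for the second after the job is handed in, with the robot touching nothing.
It also fails if it takes over 72 s, if anything falls off the work surface, if the arm or the gripper's body presses on something with over 40 N, if the wrist force passes 120 N, or if a joint passes its speed limit or range.

### The arm

A 6-joint arm with a two-finger parallel gripper is mounted at the origin on the work surface. World frame = base frame: x ahead of the robot, y to its left, z up, the work surface at z = 0. Lengths are in m, angles in degrees, forces in N, time in s.
With the tool pointing down it reaches from about 0.4 to 0.825 m from the base axis. Payload 7 kg.
Tool frame: the origin (TCP) lies at the very end of the fingers, on their centre line; the grasp point (between the pads) lies 19 mm behind it; z points along the fingers, y is the line along which they close (so a half turn about z gives the same grasp; the last joint's range is limited). The gripper opens to 88 mm and grips with 3 to 60 N. Pads are 19 mm wide; open, the fingers measure 130 mm over their backs; the gripper's body (78 mm by 193 mm) begins 47 mm behind the grasp point.
Start: joints at [-52.878, 20.546, 0.682, 0, -70.136, -16.507], TCP at [0.238, -0.632, 0.227] pointing down, gripper open.
Joint ranges: [-176.03, 176.03], [-82.01, 121.73], [-58.28, 71.71], [-173.87, 95.51], [-174.79, -0.11], [-173.66, 173.66]. Speed limits (degrees/s): [136.94, 136.94, 172.46, 180, 180, 180].

### API

Orientations are given as [roll, pitch, yaw] about the fixed x, y, z axes, in that order (R = Rz(yaw) Ry(pitch) Rx(roll)).
In Python, from plant import get_state, capture, close_job, regions_of gives the robot as it stands.
- The arm moves only by the tool jog_arm, never from a script. Its argument "moves" is a list of rows, each a list of 3 entries, a list of its own where there are three numbers: the shift along the tool's x, y, z in cm, then the turn about the tool's z in degrees, then the finger opening in cm, from 0 to 8.76. A call has 1 to 12 rows; each row shifts and turns the commanded pose from where the row before left it, along the tool's axes as they then stand; what a row does not reach is not made up. A row lasts 1/8 s, in which the tool goes at most 62.5 mm and 10.7 degrees, less where a joint would pass 70% of its speed; a pose out of reach is approached as far as the arm can. A call is refused whole if a number of a shift passes 6.25 or a number of a turn 10.7, either way. A call with a gripper value outside its range is refused whole. The fingers move at their own pace and stop on an object; "newtons" is the grip in N (left out, the last holds). Time passes only in rows, so rows that do not move let the fingers close. It gives the time, the measured TCP pose, the force, the opening and the grip force at its end, in the units of the state.
- get_state(): the state, without advancing time (a new reading comes with each control period).
- capture(name): name is "side" or "top"; returns a dict with "pixels" (400x640x3 uint8, blue, green, red), "mtx" (3x3 intrinsics, pixels), "world_from_camera" (4x4, takes a point from camera to world coordinates). Camera axes: x right, y down, z forward; pixel columns grow to the right and rows downward; lengths in m; the calibration is good to about 2 mm. A picture is of the moment at which its call begins. There is no depth.
- close_job(): hands the job in; it is judged then, once.
Trained networks look in a picture, given as the dict that the camera call returned (one of the last four; its "shot" number tells which), for a name from the list of things; names that differ only in an ending like _2 or _b are one class to them, and where a whole thing is asked for, a point or a joint stands for the part that bears it (a point fixed in the world has none). Each returns a list of dicts, best first, with "confidence" (0 to 1); they miss things now and then, are a little off and sometimes report something else, mostly with a low value. They report only what shows in the picture. A call takes as long as a camera call. They do not tell look-alikes from the thing itself.
- regions_of(picture, thing): "pixels" (400x640 bool, what is visible of it) and "pixel" ([column, row] in pixels, amid what is visible of it).
The state is a dict: "time_s": time; "joints": joint angles; "qd": joint speeds; "joint_torque": joint torques, N m; "tcp_pos": TCP position; "eef_rot": TCP orientation; "contact_force": force on the tool from outside, world axes, zero at the start; "moment": the same for the moment, N m; "gripper_width": finger opening in m; "gripper_force": force on a finger pad.
Only numpy, scipy, OpenCV 4.12 (cv2) and the standard library are available. Lean on these libraries where they do the work, as an engineer would, in place of code of your own. Each camera call takes 0.05 s, during which the arm holds its last target. There are 200 camera calls.

## Working session

There is one attempt and no reset: what is moved stays moved. The work goes in short steps, Python scripts to look and compute and a tool call to move; the robot and the scene stay as the last step left them, time stands still between calls to the robot, and variables do not carry over. Pictures are saved under pics/ and viewed, at most 12 in all, crops included, and the job is handed in when it is done.

Besides the shell and the picture viewer there is one more tool, called after "Request:" as name(argument=value, ...), one argument or row to a line, values as JSON. jog_arm: Moves the arm, as the interface text tells. Its arguments: {"type":"object","properties":{"moves":{"type":"array"},"newtons":{"type":"number"}},"required":["moves"]}

```bash
mkdir -p pics; ls; cat > h.py <<'E'
import numpy as np, cv2
from plant import get_state, capture, close_job, regions_of
def proj(p,c):
    T=np.linalg.inv(c["world_from_camera"]); q=T[:3,:3]@np.array(p)+T[:3,3]; u=c["mtx"]@q; return u[:2]/u[2]
def ray(px,c):
    W=np.array(c["world_from_camera"]); d=W[:3,:3]@np.linalg.solve(c["mtx"],[px[0],px[1],1.]); return W[:3,3],d/np.linalg.norm(d)
def onz(px,c,z):
    o,d=ray(px,c); return o+d*(z-o[2])/d[2]
def tri(p1,c1,p2,c2):
    a,u=ray(p1,c1);b,v=ray(p2,c2);s=np.linalg.lstsq(np.c_[u,-v],b-a,rcond=None)[0]
    x,y=a+u*s[0],b+v*s[1]; return (x+y)/2,np.linalg.norm(x-y)
E
python3 - <<'E'
from h import *
t=capture("top");s=capture("side")
cv2.imwrite("pics/t0.png",t["pixels"]);cv2.imwrite("pics/s0.png",s["pixels"])
for n,c in(("t",t),("s",s)): print(n,np.round(c["world_from_camera"],3).tolist(),np.round(c["mtx"][0],1))
for th in ["pad","bail","pawl_tab","std_yellow_mid","std_green_mid","std_white_mid","guard_bar","toggle_tip","switchbox","beaker","cylinder","bulb","wash","crystal_dish","spatula","lamp","guard"]:
    P=[]
    for c in(t,s):
        try:r=regions_of(c,th)
        except Exception as e: print(e);r=[]
        P.append(r); 
    print(th,[[(np.round(x["pixel"]).tolist(),round(x["confidence"],2),int(x["pixels"].sum())) for x in r[:3]] for r in P], [np.round(v,3) for v in tri(P[0][0]["pixel"],t,P[1][0]["pixel"],s)] if P[0] and P[1] else "")
st=get_state();print(st["tcp_pos"],st["eef_rot"],st["joints"],st["time_s"])
E
```

```text
pics
t [[0.008, -0.998, 0.062, 0.473], [-1.0, -0.008, -0.001, 0.0], [0.001, -0.062, -0.998, 1.37], [0.0, 0.0, 0.0, 1.0]] [492.7   0.  312.9]
s [[-0.965, -0.197, 0.171, 0.368], [-0.261, 0.689, -0.676, 0.612], [0.015, -0.697, -0.717, 0.797], [0.0, 0.0, 0.0, 1.0]] [390.7   0.  323.8]
pad [[([380.0, 175.0], 0.74, 2037), ([384.0, 182.0], 0.52, 617)], [([311.0, 180.0], 0.83, 2542)]] [array([ 0.608, -0.182,  0.046]), np.float64(0.0)]
bail [[([380.0, 181.0], 0.85, 501)], [([322.0, 166.0], 0.88, 640)]] [array([ 0.58 , -0.173,  0.11 ]), np.float64(0.013)]
pawl_tab [[([415.0, 149.0], 0.61, 78)], [([293.0, 138.0], 0.44, 57)]] [array([ 0.675, -0.258,  0.123]), np.float64(0.014)]
std_yellow_mid [[([330.0, 210.0], 0.79, 212), ([353.0, 241.0], 0.6, 225), ([319.0, 240.0], 0.52, 181)], [([359.0, 197.0], 0.84, 276), ([362.0, 242.0], 0.83, 353), ([368.0, 217.0], 0.77, 276)]] [array([ 0.48 , -0.048,  0.145]), np.float64(0.061)]
std_green_mid [[([294.0, 216.0], 0.48, 196)], [([297.0, 132.0], 0.73, 23), ([324.0, 256.0], 0.72, 355), ([237.0, 372.0], 0.64, 1876)]] [array([0.525, 0.048, 0.381]), np.float64(0.
[... 1116 characters left out ...]
58, 455), ([389.0, 175.0], 0.18, 169)]] [array([ 0.548, -0.434,  0.024]), np.float64(0.007)]
spatula [[([437.0, 263.0], 0.62, 245)], [([391.0, 173.0], 0.57, 171)]] [array([ 0.381, -0.347, -0.015]), np.float64(0.026)]
lamp [[([385.0, 180.0], 0.86, 553)], [([321.0, 167.0], 0.59, 572)]] [array([ 0.586, -0.189,  0.095]), np.float64(0.01)]
guard [[([243.0, 189.0], 0.64, 726)], [([282.0, 281.0], 0.7, 1285), ([349.0, 137.0], 0.52, 464), ([381.0, 180.0], 0.4, 69)]] [array([0.564, 0.182, 0.083]), np.float64(0.0)]
[ 0.23762073 -0.63177415  0.22656813] [-1.79999437e+02 -4.46422131e-04 -1.59385703e+02] [-5.28791830e+01  2.05460550e+01  6.82151982e-01  6.25281650e-04
 -7.01356837e+01 -1.65067328e+01] 1.8
```

```bash
python3 - <<'E'
import cv2
t=cv2.imread("pics/t0.png");s=cv2.imread("pics/s0.png")
cv2.imwrite("pics/t0c.png",cv2.resize(t[110:290,215:455],(800,600),interpolation=2))
cv2.imwrite("pics/s0c.png",cv2.resize(s[110:320,200:480],(800,600),interpolation=2))
E
```

```text
(no output)
```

View pics/t0c.png

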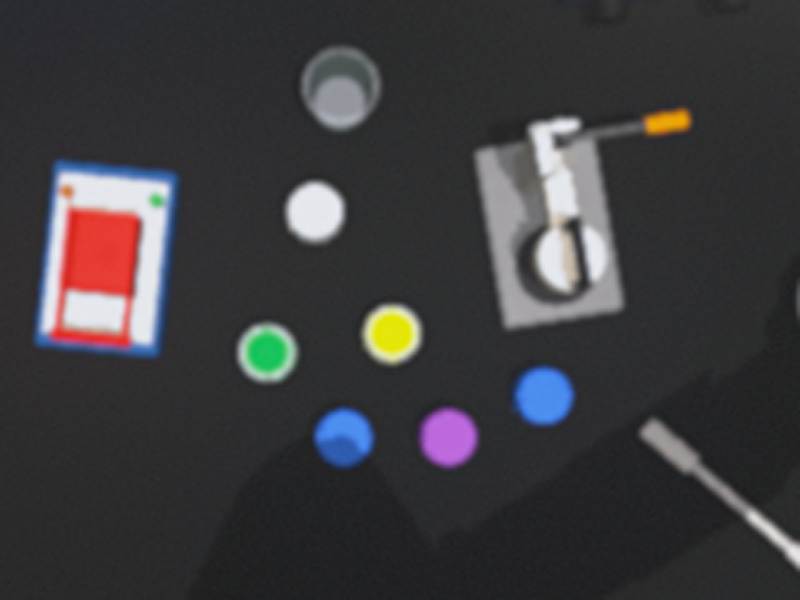

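View pics/s0c.png

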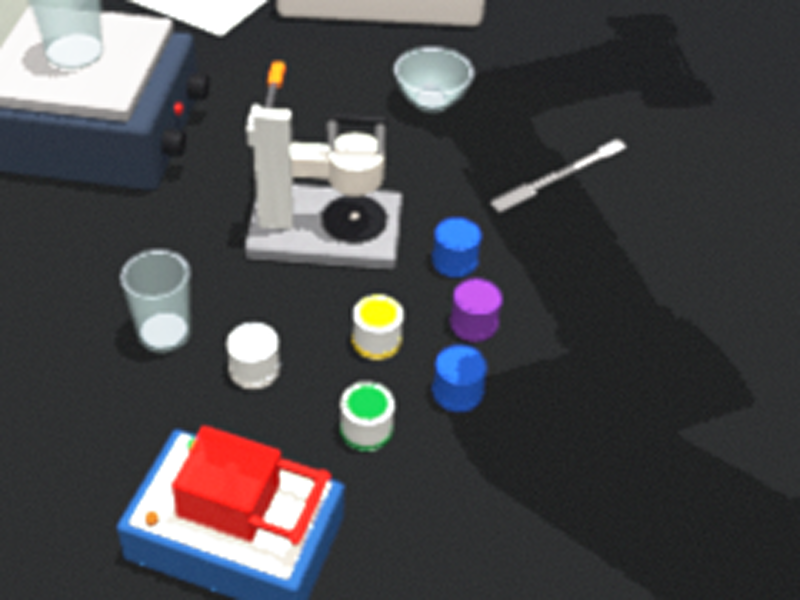

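Top view (full-frame pixels): the yellow holder is at about (332,210). The look-alikes are blue (378,229), blue (318,241) and purple (349,241). Green is at (295,216) and white at (309,173). Only the holder at (332,210) has yellow glass and a yellow foot band, and the side crop shows the same at (377,325). The stand is at about (380,178) with the lamp over the pad. The orange grip is at (415,147) and the box at (247,188).

With the tool straight down, its body can't get under the lamp. So I'll check with a null move plus a tiny tilt whether a turn can take three components.

Request:
jog_arm(
  moves=[
    [[0,0,0],[0,1,0],8.76],
  ],
)

```text
validation failed for argument at $.mo...
```

```bash
python3 - <<'E'
from h import *
from scipy.optimize import least_squares
t=capture("top");s=capture("side")
np.save("pics/c.npy",{"t":{k:t[k] for k in t},"s":{k:s[k] for k in s}},allow_pickle=True)
def seg(c,lo,hi,box):
    h=cv2.cvtColor(c["pixels"],cv2.COLOR_BGR2HSV); m=cv2.inRange(h,lo,hi); z=np.zeros_like(m); a,b,e,f=box; z[b:f,a:e]=m[b:f,a:e]
    ys,xs=np.nonzero(z); return [xs.mean(),ys.mean()],len(xs),(xs.min(),ys.min(),xs.max(),ys.max())
Y=((24,120,120),(34,255,255))
yt=seg(t,*Y,(318,195,348,225));ys=seg(s,*Y,(315,205,350,228))
print("yellow",yt,ys,onz(yt[0],t,.04),onz(ys[0],s,.04),tri(yt[0],t,ys[0],s))
O=((8,150,140),(22,255,255))
ot=seg(t,*O,(400,135,430,155));os_=seg(s,*O,(280,125,310,150))
print("tab",ot,os_,tri(ot[0],t,os_[0],s))
T=lambda x,y:np.array([215+x*.3,110+y*.3])
B=[onz(T(*p),t,.018) for p in((506,328),(624,308),(474,152),(594,135))]
X=[onz(T(*p),t,.052) for p in((36,346),(157,355),(177,175),(56,162))]
print("base",np.round(B,4).tolist(),np.linalg.norm(B[0]-B[1]),np.linalg.norm(B[0]-B[2]))
print("box",np.round(X,4).tolist(),np.linalg.norm(X[0]-X[1]),np.linalg.norm(X[1]-X[2]))
E
```

```text
yellow ([np.float64(332.0983606557377), np.float64(209.5)], 122, (np.int64(326), np.int64(204), np.int64(338), np.int64(215))) ([np.float64(331.9072164948454), np.float64(218.98969072164948)], 97, (np.int64(326), np.int64(215), np.int64(338), np.int64(223))) [ 0.51420594 -0.05296293  0.04      ] [ 0.51440449 -0.05655631  0.04      ] (array([ 0.51383911, -0.05284285,  0.04415938]), np.float64(0.0004876220320117806))
tab ([np.float64(414.94444444444446), np.float64(146.19444444444446)], 72, (np.int64(409), np.int64(143), np.int64(421), np.int64(149))) ([np.float64(296.5625), np.float64(135.03125)], 32, (np.int64(294), np.int64(131), np.int64(299), np.int64(140))) (array([ 0.6728724 , -0.2576776 ,  0.13472389]), np.float64(0.00043192824018132214))
base [[0.5187, -0.1491, 0.018], [0.536, -0.2463, 0.018], [0.6644, -0.1223, 0.018], [0.6794, -0.2218, 0.018]] 0.09875094538760469 0.14811108973792803
box [[0.4999, 0.2316, 0.052], [0.4936, 0.1345, 0.052], [0.6388, 0.1205, 0.052], [0.6485, 0.2183, 0.052]] 0.0973280122215295 0.1459476200674857
```

Only a turn about the tool's z is accepted. The pad is at about (0.572, -0.190) and the stand's yaw is about 10°. Next I'll see what "approached as far as the arm can" does at the edge of reach, over the empty side of the bench. The tool's -y points radially outward there.

Request:
jog_arm(
  moves=[
    [[0,-6,0],0,8.76],
    [[0,-6,0],0,8.76],
    [[0,-6,0],0,8.76],
    [[0,-6,0],0,8.76],
    [[0,0,0],0,8.76],
  ],
)

```text
time_s: 2.52
tcp_pos: [0.3231, -0.8587, 0.2154]
eef_rot: [179.4, -0.1, -159.4]
contact_force: [0.0, 1.1, -3.8]
gripper_width: 0.0875
gripper_force: 0.0
```

```bash
python3 -c "
from h import *
s=get_state();print(s['tcp_pos'],s['eef_rot'],s['joints'],s['time_s'])"
```

```text
[ 0.32307012 -0.85872247  0.21540589] [ 1.79432528e+02 -5.40919212e-02 -1.59433913e+02] [-5.73437360e+01  4.66949051e+01  4.44971640e+01 -6.59929232e-02
 -8.83684749e+01 -1.20882404e+01] 2.525
```

Request:
jog_arm(
  moves=[
    [[0,-6,0],0,8.76],
    [[0,-6,0],0,8.76],
    [[0,-6,0],0,8.76],
    [[0,0,0],0,8.76],
    [[0,0,0],0,8.76],
  ],
)

```text
time_s: 3.15
tcp_pos: [0.3604, -0.9569, 0.2091]
eef_rot: [-176.2, -0.4, -159.4]
contact_force: [-0.5, 1.5, 0.7]
gripper_width: 0.0875
gripper_force: 0.0
```

```bash
python3 -c "
from h import *
s=get_state();print(s['tcp_pos'],s['eef_rot'],s['joints'],s['time_s'])"
```

```text
[ 0.36037778 -0.95694618  0.20908366] [-176.16325963   -0.35649194 -159.40175844] [-58.14177472  60.64979128  71.71317888   1.10665729 -97.36816878
 -11.07071113] 3.15
```

At the limit (joint 3 at 71.7°) the reached pose tilts the fingers 3.8° outward. I'll check whether the commanded pose keeps that tilt when backing in.

Request:
jog_arm(
  moves=[
    [[0,6,0],0,8.76],
    [[0,6,0],0,8.76],
    [[0,0,0],0,8.76],
  ],
)

```text
time_s: 3.52
tcp_pos: [0.3307, -0.8746, 0.2045]
eef_rot: [-176.6, -0.4, -159.4]
contact_force: [1.1, -0.1, 0.8]
gripper_width: 0.0877
gripper_force: 0.0
```

```bash
python3 -c "
from h import *
s=get_state();print(s['tcp_pos'],s['eef_rot'],s['joints'],s['time_s'])"
```

```text
[ 0.33073079 -0.87462936  0.20450004] [-176.61838175   -0.38539716 -159.37047166] [-56.99759376  45.66469322  40.58296656   1.11167263 -81.6988016
 -12.49109171] 3.525
```

The tilt persists, so reach-limit moves inside the documented interface can tilt the tool. That makes the placement under the lamp feasible. Now I'll measure the bail and guard bar from the picture pixels, then lift the lamp with the nearly vertical tool.

```bash
python3 - <<'E'
from h import *
d=np.load("pics/c.npy",allow_pickle=True).item();t,s=d["t"],d["s"]
print("bail",tri((387.5,186.8),t,(325,152.7),s))
ex=np.array([.983,.179,0]);ey=np.array([-.179,.983,0]);pad=np.array([.5717,-.1897,.024])
for h in(0,.011,.023,.035,.047,.059,.071):
    b=pad+[0,0,.124+h]
    print(h,b[2],[np.round(proj(b+k*ex*.019,c)).tolist() for c in(t,s) for k in(-1,1)])
print("pad side",proj(pad,s), "pad tip crop", 200+352*.35,110+216*.35)
bx=np.array([.995,-.096,0]);by=np.array([.096,.995,0])
print("gbar",tri((215+90*.3,110+338*.3),t,(200+312*.35,110+505*.35),s))
# green, white, blues, purple (z=.04)
for n,p in dict(g=(267,352),w=(315,212),b1=(544,396),b2=(344,437),p=(448,437),beaker=(340,90)).items(): print(n,np.round(onz((215+p[0]*.3,110+p[1]*.3),t,.04),3))
E
```

```text
bail (array([ 0.56909016, -0.18597283,  0.14820816]), np.float64(0.001177473950936559))
0 0.148 [[390.0, 193.0], [388.0, 178.0], [332.0, 152.0], [318.0, 151.0]]
0.011 0.159 [[391.0, 193.0], [388.0, 178.0], [332.0, 149.0], [318.0, 148.0]]
0.023 0.17099999999999999 [[392.0, 192.0], [389.0, 177.0], [332.0, 145.0], [318.0, 144.0]]
0.035 0.183 [[393.0, 192.0], [390.0, 177.0], [332.0, 142.0], [318.0, 141.0]]
0.047 0.19499999999999998 [[393.0, 192.0], [391.0, 176.0], [332.0, 138.0], [318.0, 137.0]]
0.059 0.207 [[394.0, 191.0], [391.0, 176.0], [332.0, 134.0], [318.0, 133.0]]
0.071 0.219 [[395.0, 191.0], [392.0, 175.0], [333.0, 130.0], [318.0, 129.0]]
pad side [323.91233789 185.78003475] pad tip crop 323.2 185.6
gbar (array([0.50498676, 0.1833466 , 0.08591776]), np.float64(0.0018012070753151213))
g [0.497 0.047 0.04 ]
w [0.611 0.009 0.04 ]
b1 [ 0.463 -0.177  0.04 ]
b2 [ 0.429 -0.016  0.04 ]
p [ 0.43 -0.1   0.04]
beaker [ 0.711 -0.011  0.04 ]
```

```bash
cat >> h.py <<'E'
from scipy.spatial.transform import Rotation as Ro
def plan(targets,turn=0,pre=None):
    "targets: world TCP positions; prints tool-frame shifts (cm) after turning by `turn` about tool z"
    s=get_state(); R=Ro.from_euler("xyz",s["eef_rot"],degrees=True)*Ro.from_euler("z",turn,degrees=True)
    p=np.array(s["tcp_pos"]); z=R.apply([0,0,1]); y=R.apply([0,1,0])
    print("t",round(s["time_s"],2),"tcp",np.round(p,4),"z",np.round(z,3),"y",np.round(y,3),"tilt",round(np.degrees(np.arccos(-z[2])),1),"w",round(s["gripper_width"],4),"q",np.round(s["joints"],0))
    for q in targets:
        d=R.inv().apply(np.array(q)-p)*100; print(np.round(q,4),"->",np.round(d,2),"rows",int(np.ceil(abs(d).max()/6.25))); p=np.array(q)
E
python3 - <<'E'
from h import *
b=np.array([.570,-.1875,.148])
plan([(.4,-.6,.30),b+[0,0,.12],b+[0,0,-.017]],turn=10.3)
E
```

```text
t 3.52 tcp [ 0.3307 -0.8746  0.2045] z [ 0.014 -0.058 -0.998] y [-0.179  0.982 -0.059] tilt 3.4 w 0.0877 q [-57.  46.  41.   1. -82. -12.]
[ 0.4 -0.6  0.3] -> [-11.78  25.16 -11.01] rows 5
[ 0.57   -0.1875  0.268 ] -> [-24.12  37.65   1.07] rows 7
[ 0.57   -0.1875  0.131 ] -> [ 0.05  0.81 13.68] rows 3
```

Request:
jog_arm(
  moves=[
    [[0,0,-2],10.3,8.76],
    [[-2,4.2,-1.5],0,8.76],
    [[-2,4.2,-1.5],0,8.76],
    [[-2,4.2,-1.5],0,8.76],
    [[-2,4.2,-1.5],0,8.76],
    [[-2,4.2,-1.5],0,8.76],
    [[-2,4.2,-1.5],0,8.76],
  ],
)

```text
time_s: 4.4
tcp_pos: [0.4058, -0.604, 0.3014]
eef_rot: [-176.0, 0.5, -169.7]
contact_force: [0.7, 0.5, 0.2]
gripper_width: 0.0872
gripper_force: 0.0
```

```bash
python3 - <<'E'
from h import *
b=np.array([.570,-.1875,.148])
plan([b+[0,0,.12],b+[0,0,-.017]])
E
```

```text
t 4.4 tcp [ 0.4058 -0.604   0.3014] z [ 0.021 -0.066 -0.998] y [-0.178  0.982 -0.069] tilt 4.0 w 0.0872 q [-40.  21.  10.   2. -76. -40.]
[ 0.57   -0.1875  0.268 ] -> [-23.59  38.19   0.92] rows 7
[ 0.57   -0.1875  0.131 ] -> [ 0.13  0.94 13.67] rows 3
```

Request:
jog_arm(
  moves=[
    [[-2.95,4.75,0.1],0,8],
    [[-2.95,4.75,0.1],0,7],
    [[-2.95,4.75,0.1],0,6],
    [[-2.95,4.75,0.1],0,5],
    [[-2.95,4.75,0.1],0,5],
    [[-2.95,4.75,0.1],0,5],
    [[-2.95,4.75,0.1],0,5],
    [[-2.95,4.75,0.1],0,5],
    [[0,0,0],0,5],
    [[0,0,0],0,5],
  ],
)

```text
time_s: 5.65
tcp_pos: [0.5702, -0.1896, 0.2682]
eef_rot: [-176.3, 0.5, -169.6]
contact_force: [0.0, 0.6, 0.7]
gripper_width: 0.05
gripper_force: 0.0
```

```bash
python3 - <<'E'
from h import *
b=np.array([.570,-.1875,.148])
plan([b+[0,0,-.017]])
E
```

```text
t 5.65 tcp [ 0.5702 -0.1896  0.2682] z [ 0.021 -0.062 -0.998] y [-0.179  0.982 -0.065] tilt 3.7 w 0.05 q [  3.  11.  -9.   4. -69. -84.]
[ 0.57   -0.1875  0.131 ] -> [ 0.12  1.1  13.68] rows 3
```

Request:
jog_arm(
  moves=[
    [[0,0.3,4.5],0,5],
    [[0.1,0.4,4.6],0,5],
    [[0,0.4,4.5],0,5],
    [[0,0,0],0,0.5],
    [[0,0,0],0,0.5],
    [[0,0,0],0,0.5],
    [[0,0,0],0,0.5],
  ],
  newtons=30,
)

```text
time_s: 6.52
tcp_pos: [0.5694, -0.188, 0.1308]
eef_rot: [-176.3, 0.5, -169.7]
contact_force: [2.5, -15.8, 1.0]
gripper_width: 0.0155
gripper_force: 8.4
```

```bash
python3 - <<'E'
from h import *
p=np.array(get_state()["tcp_pos"])
plan([p+[0,0,.0895]])
E
```

```text
t 6.53 tcp [ 0.5694 -0.188   0.1308] z [ 0.019 -0.062 -0.998] y [-0.178  0.982 -0.065] tilt 3.7 w 0.0155 q [  3.  17. -20.   5. -52. -85.]
[ 0.5694 -0.188   0.2203] -> [-0.07 -0.58 -8.93] rows 2
```

Request:
jog_arm(
  moves=[
    [[0,-0.3,0],0,0.5],
    [[0,0,0],0,0.5],
    [[0,0,0],0,0.5],
  ],
)

```text
time_s: 6.9
tcp_pos: [0.5701, -0.1913, 0.131]
eef_rot: [-176.3, 0.4, -169.7]
contact_force: [0.8, -3.3, 5.8]
gripper_width: 0.0089
gripper_force: 30.0
```

Request:
jog_arm(
  moves=[
    [[0,-0.1,-1.5],0,0.5],
    [[0,-0.1,-1.5],0,0.5],
    [[0,-0.1,-1.5],0,0.5],
    [[0,-0.1,-1.5],0,0.5],
    [[0,-0.1,-1.5],0,0.5],
    [[0,-0.06,-1.2],0,0.5],
    [[0,0,0],0,0.5],
    [[0,0,0],0,0.5],
  ],
)

```text
time_s: 7.9
tcp_pos: [0.5687, -0.1913, 0.2167]
eef_rot: [-176.3, 0.3, -169.7]
contact_force: [1.1, -5.9, -1.5]
gripper_width: 0.0088
gripper_force: 30.0
```

Request:
jog_arm(
  moves=[
    [[0,0,-0.2],0,0.5],
    [[0,0,0],0,0.5],
    [[0,0,0.5],0,0.5],
    [[0,0,0],0,0.5],
    [[0,0,0],0,5],
    [[0,0,0],0,5],
    [[0,0,0],0,5],
    [[0,0,-5],0,6],
    [[0,0,-5],0,8.7],
    [[0,0,-4],0,8.7],
    [[0,0,0],0,8.7],
  ],
)

```text
time_s: 9.28
tcp_pos: [0.5677, -0.1822, 0.3567]
eef_rot: [-176.3, 0.6, -169.7]
contact_force: [0.8, -0.5, -1.0]
gripper_width: 0.0735
gripper_force: 0.0
```

```bash
python3 - <<'E'
from h import *
s=capture("side");cv2.imwrite("pics/s1c.png",cv2.resize(s["pixels"][80:240,260:420],(600,600),interpolation=2))
plan([(.62,-.05,.42),(.95,-.05,.42)])
E
```

```text
t 9.32 tcp [ 0.5668 -0.182   0.3543] z [ 0.019 -0.061 -0.998] y [-0.179  0.982 -0.064] tilt 3.7 w 0.0775 q [  3.   9.  -1.   4. -80. -84.]
[ 0.62 -0.05  0.42] -> [-7.65 11.59 -7.27] rows 2
[ 0.95 -0.05  0.42] -> [-32.46  -5.89   0.63] rows 6
```

View pics/s1c.png

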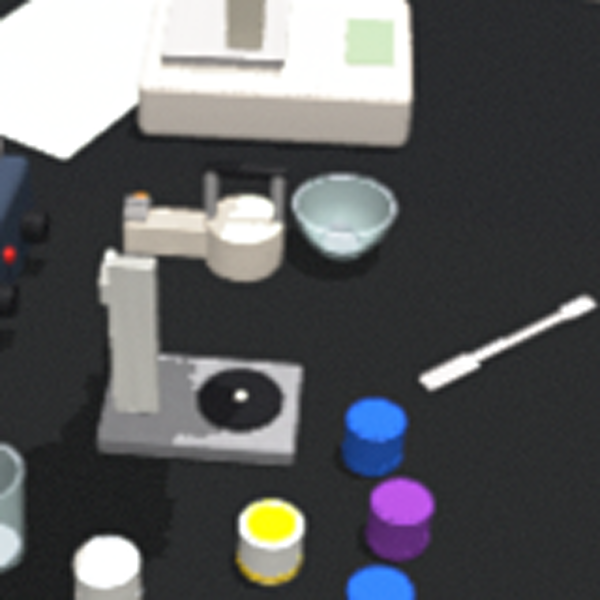

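The side view shows the bail at crop (248,170), which is px (326,125). That matches the 0.083 notch, so the pawl is holding. Next I'll gain tilt by pushing outward (tool -x) at height.

Request:
jog_arm(
  moves=[
    [[-4,0,-4],0,8.7],
    [[-6.2,0,0],0,8.7],
    [[-6.2,0,0],0,8.7],
    [[-6.2,0,0],0,8.7],
    [[-6.2,0,0],0,8.7],
    [[-6.2,0,0],0,8.7],
    [[-6.2,0,0],0,8.7],
    [[-6.2,0,0],0,8.7],
    [[-6.2,0,0],0,8.7],
    [[-6.2,0,0],0,8.7],
    [[-6.2,0,0],0,8.7],
    [[-6.2,0,0],0,8.7],
  ],
)

```text
time_s: 10.82
tcp_pos: [1.0522, -0.0413, 0.3108]
eef_rot: [-171.5, 12.4, -168.3]
contact_force: [-0.0, 0.3, -0.6]
gripper_width: 0.0869
gripper_force: 0.0
```

```bash
python3 -c "
from h import *
plan([])"
```

```text
t 10.82 tcp [ 1.0522 -0.0413  0.3108] z [ 0.238 -0.102 -0.966] y [-0.169  0.975 -0.145] tilt 15.0 w 0.0869 q [ 11.  57.  72.   8. -92. -89.]
```

Request:
jog_arm(
  moves=[
    [[-6.2,0,-1],0,8.7],
    [[-6.2,0,-1],0,8.7],
    [[-6.2,0,-1],0,8.7],
    [[-6.2,0,-1],0,8.7],
    [[-6.2,0,-1],0,8.7],
    [[-6.2,0,-1],0,8.7],
  ],
)

```text
time_s: 11.58
tcp_pos: [1.1391, 0.0343, 0.3671]
eef_rot: [-166.0, 27.1, -165.2]
contact_force: [-0.5, 0.4, -0.1]
gripper_width: 0.0868
gripper_force: 0.0
```

```bash
python3 -c "
from h import *
plan([])"
```

```text
t 11.57 tcp [1.1391 0.0343 0.3671] z [ 0.489 -0.12  -0.864] y [-0.142  0.966 -0.215] tilt 30.3 w 0.0868 q [ 16.  57.  72.  15. -78. -94.]
```

Request:
jog_arm(
  moves=[
    [[-6.2,0,-1],0,8.7],
    [[-6.2,0,-1],0,8.7],
    [[-6.2,0,-1],0,8.7],
    [[-6.2,0,-1],0,8.7],
    [[-6.2,0,-1],0,8.7],
  ],
)

```text
time_s: 12.2
tcp_pos: [1.1751, 0.0945, 0.4718]
eef_rot: [-160.8, 39.3, -160.9]
contact_force: [0.8, -0.1, -0.0]
gripper_width: 0.0871
gripper_force: 0.0
```

```bash
python3 -c "
from h import *
plan([])"
```

```text
t 12.2 tcp [1.1751 0.0945 0.4718] z [ 0.672 -0.116 -0.731] y [-0.111  0.961 -0.255] tilt 43.0 w 0.0871 q [ 20.  55.  72.  21. -69. -98.]
```

```bash
python3 - <<'E'
from h import *
z=np.array([.672,-.116,-.731]);G=np.array([.517,-.0545,.038])+.019*z
print(G)
plan([(.75,.03,.40),G-.12*z+[0,0,.02],G-.02*z,G],turn=21.9)
E
```

```text
[ 0.529768 -0.056704  0.024111]
t 12.2 tcp [1.1751 0.0945 0.4718] z [ 0.672 -0.116 -0.731] y [ 0.17   0.986 -0.   ] tilt 43.0 w 0.0871 q [ 20.  55.  72.  21. -69. -98.]
[0.75 0.03 0.4 ] -> [ 34.73 -13.56 -22.58] rows 6
[ 0.4491 -0.0428  0.1318] -> [ 39.08 -12.26   0.23] rows 7
[ 0.5163 -0.0544  0.0387] -> [ 1.36  0.   11.46] rows 2
[ 0.5298 -0.0567  0.0241] -> [-0. -0.  2.] rows 1
```

Request:
jog_arm(
  moves=[
    [[0,0,-1],10.7,8.7],
    [[0,0,-1],10.7,8.7],
    [[0,0,0],0.5,8.7],
    [[4.34,-1.7,-2.6],0,8.7],
    [[4.34,-1.7,-2.6],0,8.7],
    [[4.34,-1.7,-2.6],0,8.7],
    [[4.34,-1.7,-2.6],0,8.7],
    [[4.34,-1.7,-2.6],0,8.7],
    [[4.34,-1.7,-2.6],0,8.7],
    [[4.34,-1.7,-2.6],0,8.7],
    [[4.34,-1.7,-2.6],0,8.7],
  ],
)

```text
time_s: 13.58
tcp_pos: [0.7842, 0.036, 0.4119]
eef_rot: [-179.5, 43.0, 170.5]
contact_force: [0.3, 0.4, 1.0]
gripper_width: 0.087
gripper_force: 0.0
```

```bash
python3 - <<'E'
from h import *
z=np.array([.672,-.116,-.731]);G=np.array([.5298,-.0567,.0241])
plan([G-.12*z+[0,0,.02]])
E
```

```text
t 13.57 tcp [0.7842 0.036  0.4119] z [ 0.671 -0.121 -0.731] y [ 0.171  0.985 -0.006] tilt 43.0 w 0.087 q [  23.    5.  -25.   47.  -31. -158.]
[ 0.4492 -0.0428  0.1318] -> [ 42.32 -13.31  -1.06] rows 7
```

Request:
jog_arm(
  moves=[
    [[4.8,-1.5,-0.1],0,8.7],
    [[4.8,-1.5,-0.1],0,8.7],
    [[4.8,-1.5,-0.1],0,8.7],
    [[4.8,-1.5,-0.1],0,8.7],
    [[4.8,-1.5,-0.1],0,8.7],
  ],
)

```text
time_s: 14.2
tcp_pos: [0.5927, -0.0201, 0.2866]
eef_rot: [-179.8, 39.3, 171.6]
contact_force: [0.3, -0.5, -0.1]
gripper_width: 0.0869
gripper_force: 0.0
```

```bash
python3 - <<'E'
from h import *
z=np.array([.672,-.116,-.731]);G=np.array([.5298,-.0567,.0241])
plan([G-.12*z+[0,0,.02],G-.02*z])
E
```

```text
t 14.2 tcp [ 0.5927 -0.0201  0.2866] z [ 0.627 -0.096 -0.773] y [ 0.148  0.989 -0.003] tilt 39.3 w 0.0869 q [  16.  -10.  -56.   65.  -17. -173.]
[ 0.4492 -0.0428  0.1318] -> [20.54 -4.33  3.19] rows 4
[ 0.5164 -0.0544  0.0387] -> [ 0.63 -0.13 11.52] rows 2
```

Close to the robot, a 43° tilt in this direction hits the limits of joints 3 and 6. A tilt towards about +45° azimuth keeps the wrist farther out, so I'll swing left and push outward there.

```bash
python3 - <<'E'
from h import *
plan([(.68,.15,.45),(.4,.65,.45),(.45,.95,.45)],turn=21.4)
E
```

```text
t 14.2 tcp [ 0.5927 -0.0201  0.2866] z [ 0.627 -0.096 -0.773] y [0.417 0.88  0.229] tilt 39.3 w 0.0869 q [  16.  -10.  -56.   65.  -17. -173.]
[0.68 0.15 0.45] -> [-7.48 22.34 -8.79] rows 4
[0.4  0.65 0.45] -> [ 41.73  32.31 -22.34] rows 7
[0.45 0.95 0.45] -> [10.68 28.47  0.26] rows 5
```

Request:
jog_arm(
  moves=[
    [[-3,0,0],-10.7,8.7],
    [[-3,0,0],-10.7,8.7],
    [[-3,0,0],-10.7,8.7],
    [[-3,0,0],-10.7,8.7],
    [[-3,0,0],-10.7,8.7],
  ],
)

```text
time_s: 14.82
tcp_pos: [0.7037, 0.0144, 0.3722]
eef_rot: [-146.8, 22.6, -129.2]
contact_force: [-1.4, -0.7, -0.5]
gripper_width: 0.0869
gripper_force: 0.0
```

```bash
python3 - <<'E'
from h import *
plan([(.6,.35,.45),(.4,.65,.45),(.45,.95,.45)])
E
```

```text
t 14.82 tcp [0.7037 0.0144 0.3722] z [ 0.628 -0.097 -0.772] y [-0.515  0.692 -0.505] tilt 39.4 w 0.0869 q [  24.   -1.  -33.   43.  -30. -102.]
[0.6  0.35 0.45] -> [-20.95  24.64 -15.76] rows 4
[0.4  0.65 0.45] -> [ -9.79  31.07 -15.45] rows 5
[0.45 0.95 0.45] -> [-24.38  18.19   0.24] rows 4
```

Request:
jog_arm(
  moves=[
    [[-3,3.5,-2.2],0,8.7],
    [[-3,3.5,-2.2],0,8.7],
    [[-3,3.5,-2.2],0,8.7],
    [[-3,3.5,-2.2],0,8.7],
    [[-3,3.5,-2.2],0,8.7],
    [[-3,3.5,-2.2],0,8.7],
    [[-3,3.5,-2.2],0,8.7],
    [[-1.7,5.2,-2.6],0,8.7],
    [[-1.7,5.2,-2.6],0,8.7],
    [[-1.7,5.2,-2.6],0,8.7],
    [[-1.7,5.2,-2.6],0,8.7],
    [[-1.7,5.2,-2.6],0,8.7],
  ],
)

```text
time_s: 16.32
tcp_pos: [0.44, 0.6054, 0.4526]
eef_rot: [-147.0, 22.8, -129.5]
contact_force: [1.3, 1.0, 0.3]
gripper_width: 0.0868
gripper_force: 0.0
```

```bash
python3 - <<'E'
from h import *
plan([(.45,.95,.45),(.45,1.25,.45)])
E
```

```text
t 16.32 tcp [0.44   0.6054 0.4526] z [ 0.627 -0.096 -0.773] y [-0.512  0.697 -0.502] tilt 39.4 w 0.0868 q [  85.   17.   -1.   40.  -78. -142.]
[0.45 0.95 0.45] -> [-24.99  23.62  -2.47] rows 4
[0.45 1.25 0.45] -> [-21.33  20.9   -2.88] rows 4
```

Request:
jog_arm(
  moves=[
    [[-4.3,4.2,-0.5],0,8.7],
    [[-4.3,4.2,-0.5],0,8.7],
    [[-4.3,4.2,-0.5],0,8.7],
    [[-4.3,4.2,-0.5],0,8.7],
    [[-4.3,4.2,-0.5],0,8.7],
    [[-4.3,4.2,-0.5],0,8.7],
    [[-4.3,4.2,-0.5],0,8.7],
    [[-4.3,4.2,-0.5],0,8.7],
    [[-4.3,4.2,-0.5],0,8.7],
    [[-4.3,4.2,-0.5],0,8.7],
  ],
)

```text
time_s: 17.58
tcp_pos: [0.4071, 1.0132, 0.3806]
eef_rot: [-146.6, 31.8, -122.7]
contact_force: [-0.3, 0.2, 0.6]
gripper_width: 0.0871
gripper_force: 0.0
```

```bash
python3 - <<'E'
from h import *
s=get_state()
plan([s["tcp_pos"]+np.array([0.0,.3,0])])
E
```

```text
t 17.57 tcp [0.4071 1.0132 0.3806] z [ 0.701  0.073 -0.709] y [-0.545  0.696 -0.468] tilt 44.8 w 0.0871 q [  90.   65.   72.   44.  -91. -129.]
[0.4071 1.3132 0.3806] -> [-21.44  20.87   2.19] rows 4
```

```bash
python3 - <<'E'
from h import *
s=get_state();p=s["tcp_pos"]
plan([p+np.array([-.06,.0,0.01]),p+np.array([-.06,.0,0.01])+np.array([-.04,.04,.01])])
E
```

```text
t 17.57 tcp [0.4071 1.0132 0.3806] z [ 0.701  0.073 -0.709] y [-0.545  0.696 -0.468] tilt 44.8 w 0.0871 q [  90.   65.   72.   44.  -91. -129.]
[0.3471 1.0132 0.3906] -> [ 2.23  2.81 -4.92] rows 1
[0.3071 1.0532 0.4006] -> [-1.55  4.5  -3.22] rows 1
```

Request:
jog_arm(
  moves=[
    [[2.2,2.8,-4.9],0,8.7],
    [[2.2,2.8,-4.9],0,8.7],
    [[2.2,2.8,-4.9],0,8.7],
    [[2.2,2.8,-4.9],0,8.7],
    [[-1.6,4.5,-3.2],0,8.7],
    [[-1.6,4.5,-3.2],0,8.7],
    [[-1.6,4.5,-3.2],0,8.7],
    [[-1.6,4.5,-3.2],0,8.7],
    [[-1.6,4.5,-3.2],0,8.7],
    [[-1.6,4.5,-3.2],0,8.7],
  ],
)

```text
time_s: 18.82
tcp_pos: [-0.0436, 1.0524, 0.4032]
eef_rot: [-149.0, 40.8, -116.1]
contact_force: [0.3, -0.7, 0.6]
gripper_width: 0.0872
gripper_force: 0.0
```

```bash
python3 - <<'E'
from h import *
s=get_state();p=s["tcp_pos"]
plan([p+np.array([-.035,.04,0.02])])
E
```

```text
t 18.82 tcp [-0.0436  1.0524  0.4032] z [ 0.709  0.275 -0.649] y [-0.621  0.68  -0.39 ] tilt 49.5 w 0.0872 q [ 115.   65.   72.   50.  -97. -147.]
[-0.0786  1.0924  0.4232] -> [-2.86  4.11 -2.68] rows 1
```

```bash
python3 - <<'E'
from h import *
s=get_state();p=s["tcp_pos"]
plan([p+np.array([-.058,-.01,0.0]),p+np.array([-.058,-.01,0.0])+np.array([-.045,.04,.01])])
E
```

```text
t 18.82 tcp [-0.0436  1.0524  0.4032] z [ 0.709  0.275 -0.649] y [-0.621  0.68  -0.39 ] tilt 49.5 w 0.0872 q [ 115.   65.   72.   50.  -97. -147.]
[-0.1016  1.0424  0.4032] -> [ 2.62  2.92 -4.39] rows 1
[-0.1466  1.0824  0.4132] -> [-1.87  5.12 -2.74] rows 1
```

Request:
jog_arm(
  moves=[
    [[2.6,2.9,-4.4],0,8.7],
    [[2.6,2.9,-4.4],0,8.7],
    [[2.6,2.9,-4.4],0,8.7],
    [[2.6,2.9,-4.4],0,8.7],
    [[-1.8,5.1,-2.8],0,8.7],
    [[-1.8,5.1,-2.8],0,8.7],
    [[-1.8,5.1,-2.8],0,8.7],
    [[-1.8,5.1,-2.8],0,8.7],
    [[-1.8,5.1,-2.8],0,8.7],
    [[-1.8,5.1,-2.8],0,8.7],
  ],
)

```text
time_s: 20.08
tcp_pos: [-0.4167, 0.992, 0.3756]
eef_rot: [-155.6, 50.7, -108.6]
contact_force: [-0.3, -0.0, 0.7]
gripper_width: 0.0873
gripper_force: 0.0
```

```bash
python3 - <<'E'
from h import *
s=get_state();p=s["tcp_pos"]
plan([p+np.array([-.035,.04,0.02])])
E
```

```text
t 20.07 tcp [-0.4167  0.992   0.3756] z [ 0.617  0.535 -0.577] y [-0.761  0.594 -0.262] tilt 54.8 w 0.0873 q [ 136.   68.   69.   55.  -95. -163.]
[-0.4517  1.032   0.3956] -> [-3.24  4.51 -1.17] rows 1
```

```bash
cat >> h.py <<'E'
def rows(segs):
    "segs: (world target, n rows, turn per row). prints per-row tool shifts when turning (shift applied in axes before the row's turn)"
    s=get_state(); R=Ro.from_euler("xyz",s["eef_rot"],degrees=True); p=np.array(s["tcp_pos"])
    for q,n,tr in segs:
        d=(np.array(q)-p)/n; p=np.array(q)
        if tr==0: print(n,"x",np.round(R.inv().apply(d)*100,1).tolist(),0); continue
        for i in range(n):
            print(np.round(R.inv().apply(d)*100,1).tolist(),tr); R=R*Ro.from_euler("z",tr,degrees=True)
E
python3 - <<'E'
from h import *
rows([((.45,.35,.50),18,-10.7)])
E
```

```text
[0.6, -6.0, 0.7] -10.7
[1.7, -5.7, 0.7] -10.7
[2.8, -5.3, 0.7] -10.7
[3.7, -4.7, 0.7] -10.7
[4.5, -3.9, 0.7] -10.7
[5.2, -3.0, 0.7] -10.7
[5.6, -2.0, 0.7] -10.7
[5.9, -0.9, 0.7] -10.7
[6.0, 0.2, 0.7] -10.7
[5.9, 1.3, 0.7] -10.7
[5.5, 2.3, 0.7] -10.7
[5.0, 3.3, 0.7] -10.7
[4.3, 4.2, 0.7] -10.7
[3.4, 4.9, 0.7] -10.7
[2.5, 5.5, 0.7] -10.7
[1.4, 5.8, 0.7] -10.7
[0.3, 6.0, 0.7] -10.7
[-0.8, 5.9, 0.7] -10.7
```

Request:
jog_arm(
  moves=[
    [[0.6,-6,0.7],-10.7,7],
    [[1.7,-5.7,0.7],-10.7,6],
    [[2.8,-5.3,0.7],-10.7,6],
    [[3.7,-4.7,0.7],-10.7,6],
    [[4.5,-3.9,0.7],-10.7,6],
    [[5.2,-3,0.7],-10.7,6],
    [[5.6,-2,0.7],-10.7,6],
    [[5.9,-0.9,0.7],-10.7,6],
    [[6,0.2,0.7],-10.7,6],
    [[5.9,1.3,0.7],-10.7,6],
    [[5.5,2.3,0.7],-10.7,6],
    [[5,3.3,0.7],-10.7,6],
  ],
)

```text
time_s: 21.58
tcp_pos: [0.0659, 0.5599, 0.3669]
eef_rot: [-135.3, -36.6, -17.9]
contact_force: [0.6, 1.3, 1.6]
gripper_width: 0.0602
gripper_force: 0.0
```

```bash
python3 - <<'E'
from h import *
plan([]);rows([((.5,.35,.45),8,-10.7)])
E
```

```text
t 21.57 tcp [0.0659 0.5599 0.3669] z [ 0.619  0.539 -0.571] y [ 0.181 -0.805 -0.565] tilt 55.2 w 0.0602 q [126.  -6. -52.  67. -62. -83.]
[5.4, 2.5, 1.4] -10.7
[4.9, 3.5, 1.4] -10.7
[4.1, 4.3, 1.4] -10.7
[3.3, 5.0, 1.4] -10.7
[2.3, 5.5, 1.4] -10.7
[1.2, 5.8, 1.4] -10.7
[0.1, 6.0, 1.4] -10.7
[-1.0, 5.9, 1.4] -10.7
```

Request:
jog_arm(
  moves=[
    [[5.4,2.5,0.6],-10.7,6],
    [[4.9,3.5,0.6],-10.7,6],
    [[4.1,4.3,0.6],-10.7,6],
    [[3.3,5,0.6],-10.7,6],
    [[2.3,5.5,0.6],0,6],
    [[2.3,5.5,0.6],0,6],
    [[2.3,5.5,0.6],0,6],
    [[0,0,0],0,6],
  ],
)

```text
time_s: 22.58
tcp_pos: [0.399, 0.348, 0.46]
eef_rot: [-174.1, -54.9, 33.2]
contact_force: [-0.7, 0.5, 0.3]
gripper_width: 0.0598
gripper_force: 0.0
```

```bash
python3 - <<'E'
from h import *
plan([(.45,.3,.4),(.35,.2,.4)])
E
```

```text
t 22.57 tcp [0.399 0.348 0.46 ] z [ 0.625  0.531 -0.572] y [ 0.615 -0.786 -0.059] tilt 55.1 w 0.0598 q [ 67. -29. -55.  62. -24.  11.]
[0.45 0.3  0.4 ] -> [-3.97  7.26  4.07] rows 2
[0.35 0.2  0.4 ] -> [ -7.96   1.71 -11.56] rows 2
```

Request:
jog_arm(
  moves=[
    [[-3.4,0.7,-4.9],0,6],
    [[-3.4,0.7,-4.9],0,6],
    [[-3.4,0.7,-4.9],0,6],
    [[-3.4,0.7,-4.9],0,6],
  ],
)

```text
time_s: 23.08
tcp_pos: [0.3157, 0.3113, 0.4529]
eef_rot: [-173.4, -54.2, 37.0]
contact_force: [0.3, 1.7, 0.2]
gripper_width: 0.0599
gripper_force: 0.0
```

```bash
python3 - <<'E'
from h import *
plan([(.45,.3,.4),(.35,.2,.4)])
E
```

```text
t 23.07 tcp [0.3157 0.3113 0.4529] z [ 0.575  0.576 -0.581] y [ 0.672 -0.738 -0.067] tilt 54.4 w 0.0599 q [ 96. -42. -58.  56. -49.   6.]
[0.45 0.3  0.4 ] -> [ 1.59 10.21 10.14] rows 2
[0.35 0.2  0.4 ] -> [ -8.2    0.66 -11.51] rows 2
```

```bash
python3 - <<'E'
from h import *
z=np.array([.575,.576,-.581])
plan([(.55,.2,.42),(.55,-.05,.3)],turn=-4.7)
E
```

```text
t 23.07 tcp [0.3157 0.3113 0.4529] z [ 0.575  0.576 -0.581] y [ 0.708 -0.706 -0.001] tilt 54.4 w 0.0599 q [ 96. -42. -58.  56. -49.   6.]
[0.55 0.2  0.42] -> [ 2.38 24.45  8.96] rows 4
[ 0.55 -0.05  0.3 ] -> [-20.04  17.67  -7.42] rows 4
```

Request:
jog_arm(
  moves=[
    [[0.4,4,1.5],-4.7,6],
    [[0.4,4.1,1.5],0,6],
    [[0.4,4.1,1.5],0,6],
    [[0.4,4.1,1.5],0,6],
    [[0.4,4.1,1.5],0,6],
    [[0.4,4.1,1.5],0,6],
    [[-4,3.5,-1.5],0,6],
    [[-4,3.5,-1.5],0,6],
    [[-4,3.5,-1.5],0,6],
    [[-4,3.5,-1.5],0,6],
    [[-4,3.5,-1.5],0,6],
    [[0,0,0],0,6],
  ],
)

```text
time_s: 24.58
tcp_pos: [0.4873, -0.0258, 0.3152]
eef_rot: [-178.3, -49.9, 36.8]
contact_force: [0.8, -1.2, 0.2]
gripper_width: 0.06
gripper_force: 0.0
```

```bash
python3 - <<'E'
from h import *
s=get_state();z=Ro.from_euler("xyz",s["eef_rot"],degrees=True).apply([0,0,1])
G=np.array([.516,-.052,.043])+.019*z
plan([G-.10*z+[0,0,.06],G-.03*z,G])
E
```

```text
t 24.57 tcp [ 0.4873 -0.0258  0.3152] z [ 0.595  0.481 -0.644] y [ 0.616 -0.787 -0.019] tilt 49.9 w 0.06 q [-16. -11. -22. -49. -57. 164.]
[ 0.4678 -0.091   0.1551] -> [-15.77   4.23   6.01] rows 3
[ 0.5095 -0.0573  0.0501] -> [-4.59  0.11 10.86] rows 2
[ 0.5273 -0.0429  0.0308] -> [-0. -0.  3.] rows 1
```

Request:
jog_arm(
  moves=[
    [[0,0,0],10.7,6],
    [[0,0,0],10.7,6],
    [[0,0,0],10.7,6],
    [[0,0,0],10.7,6],
    [[0,0,0],10.7,6],
    [[0,0,0],10.7,6],
    [[0,0,0],10.7,6],
    [[0,0,0],10.7,6],
    [[0,0,0],10.7,6],
    [[0,0,0],10.7,6],
    [[0,0,0],10.7,6],
    [[0,0,0],10.7,6],
  ],
)

```text
time_s: 26.08
tcp_pos: [0.4875, -0.0181, 0.3177]
eef_rot: [-137.5, 29.5, -78.7]
contact_force: [0.1, 0.2, -0.1]
gripper_width: 0.0599
gripper_force: 0.0
```

```bash
python3 - <<'E'
from h import *
s=get_state();z=Ro.from_euler("xyz",s["eef_rot"],degrees=True).apply([0,0,1])
G=np.array([.516,-.052,.043])+.019*z
plan([G-.10*z+[0,0,.06],G-.03*z,G])
rows([(G-.1*z+[0,0,.06],5,10.7)])
E
```

```text
t 26.07 tcp [ 0.4875 -0.0181  0.3177] z [ 0.591  0.489 -0.642] y [-0.788  0.181 -0.588] tilt 50.1 w 0.0599 q [-15. -12. -22. -49. -56.  35.]
[ 0.4681 -0.0916  0.155 ] -> [13.95  9.77  5.71] rows 3
[ 0.5095 -0.0574  0.0501] -> [ 2.95  3.53 10.85] rows 2
[ 0.5272 -0.0427  0.0308] -> [ 0. -0.  3.] rows 1
[2.8, 2.0, 1.1] 10.7
[3.1, 1.4, 1.1] 10.7
[3.3, 0.8, 1.1] 10.7
[3.4, 0.2, 1.1] 10.7
[3.4, -0.5, 1.1] 10.7
```

Request:
jog_arm(
  moves=[
    [[2.8,2,1.1],10.7,6],
    [[3.1,1.4,1.1],10.7,6],
    [[3.3,0.8,1.1],10.7,6],
    [[3.4,0.2,1.1],10.7,6],
    [[3.4,-0.4,1.1],7.3,6],
    [[0,0,0],0,6],
  ],
)

```text
time_s: 26.82
tcp_pos: [0.4657, -0.0932, 0.1532]
eef_rot: [179.9, 50.0, -140.4]
contact_force: [1.6, 0.2, 0.9]
gripper_width: 0.0602
gripper_force: 0.0
```

```bash
python3 - <<'E'
from h import *
s=get_state();z=Ro.from_euler("xyz",s["eef_rot"],degrees=True).apply([0,0,1])
G=np.array([.516,-.052,.042])+.019*z
plan([G-.03*z,G])
E
```

```text
t 26.82 tcp [ 0.4657 -0.0932  0.1532] z [ 0.589  0.489 -0.643] y [-0.638  0.77   0.001] tilt 50.0 w 0.0602 q [-34.   7. -28. -61. -57.  20.]
[ 0.5095 -0.0574  0.0491] -> [ 4.33 -0.05 11.03] rows 2
[ 0.5272 -0.0427  0.0298] -> [0. 0. 3.] rows 1
```

Request:
jog_arm(
  moves=[
    [[4.3,0,3],0,6],
    [[0,0,4],0,6],
    [[0,0,4],0,6],
    [[0,0,3],0,6],
    [[0,0,0],0,6],
  ],
)

```text
time_s: 27.45
tcp_pos: [0.5293, -0.0414, 0.0328]
eef_rot: [-179.6, 50.1, -139.8]
contact_force: [-0.4, -0.5, 0.7]
gripper_width: 0.0602
gripper_force: 0.0
```

```bash
python3 - <<'E'
from h import *
plan([(.5272,-.0427,.0298)])
t=capture("top");s=capture("side")
a=cv2.resize(t["pixels"][160:260,270:400],(520,400),interpolation=2);b=cv2.resize(s["pixels"][180:270,280:380],(444,400),interpolation=2)
cv2.imwrite("pics/g1.png",cv2.resize(np.hstack([a,b]),(800,332)))
E
```

```text
t 27.45 tcp [ 0.5293 -0.0414  0.0328] z [ 0.59   0.49  -0.641] y [-0.642  0.767 -0.005] tilt 50.1 w 0.0602 q [-29.  23. -29. -75. -48.  38.]
[ 0.5272 -0.0427  0.0298] -> [0.38 0.04 0.01] rows 1
```

View pics/g1.png

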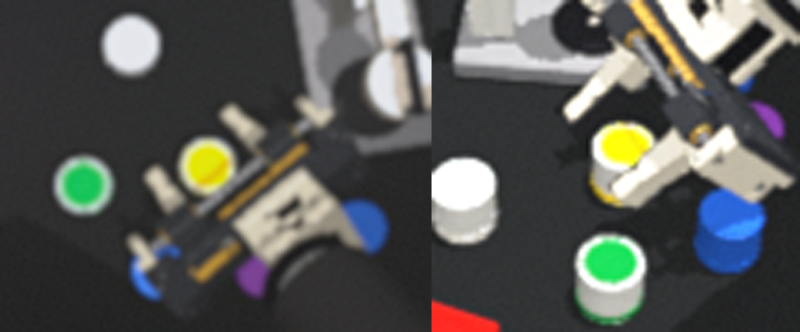

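The crop shows the two fingers straddling the yellow holder (207,165). Green, white, blue and purple are untouched. Closing now.

Request:
jog_arm(
  moves=[
    [[0.3,0,0],0,6],
    [[0,0,0],0,3],
    [[0,0,0],0,3],
    [[0,0,0],0,3],
    [[0,0,0],0,3],
  ],
  newtons=25,
)

```text
time_s: 28.18
tcp_pos: [0.527, -0.0452, 0.0309]
eef_rot: [-179.6, 50.2, -140.1]
contact_force: [-2.6, -1.6, 6.2]
gripper_width: 0.043
gripper_force: 25.0
```

```bash
python3 - <<'E'
from h import *
p=np.array(get_state()["tcp_pos"]);r=np.array([.77,.64,0])
T=np.array([.5837,-.180,p[2]+.032])
plan([p+[0,0,.032],p-.025*r+[0,0,.032],T-.05*r,T,T-[0,0,.0075]])
E
```

```text
t 28.18 tcp [ 0.527  -0.0452  0.0309] z [ 0.593  0.487 -0.641] y [-0.637  0.771 -0.004] tilt 50.2 w 0.043 q [-30.  23. -29. -76. -48.  39.]
[ 0.527  -0.0452  0.0629] -> [-2.46 -0.01 -2.05] rows 1
[ 0.5077 -0.0612  0.0629] -> [ 1.6  -0.01 -1.92] rows 1
[ 0.5452 -0.212   0.0629] -> [  4.35 -14.01  -5.12] rows 3
[ 0.5837 -0.18    0.0629] -> [-3.21  0.01  3.84] rows 1
[ 0.5837 -0.18    0.0554] -> [0.58 0.   0.48] rows 1
```

Request:
jog_arm(
  moves=[
    [[-1.2,0,-1],0,3],
    [[-1.2,0,-1],0,3],
    [[1.6,0,-1.9],0,3],
    [[0,0,0],0,3],
    [[1.1,-3.5,-1.3],0,3],
    [[1.1,-3.5,-1.3],0,3],
    [[1.1,-3.5,-1.3],0,3],
    [[1.1,-3.5,-1.3],0,3],
    [[0,0,0],0,3],
    [[0,0,0],0,3],
  ],
)

```text
time_s: 29.42
tcp_pos: [0.5444, -0.2115, 0.0612]
eef_rot: [-179.8, 50.1, -140.3]
contact_force: [-0.1, -0.7, -1.6]
gripper_width: 0.0427
gripper_force: 25.0
```

```bash
python3 - <<'E'
from h import *
plan([(.5837,-.180,.0629),(.5837,-.18,.0565)])
E
```

```text
t 29.43 tcp [ 0.5444 -0.2115  0.0612] z [ 0.593  0.487 -0.641] y [-0.637  0.771 -0.003] tilt 50.1 w 0.0427 q [-41.  26. -15. -62. -59.  30.]
[ 0.5837 -0.18    0.0629] -> [-3.37 -0.07  3.76] rows 1
[ 0.5837 -0.18    0.0565] -> [0.49 0.   0.41] rows 1
```

Request:
jog_arm(
  moves=[
    [[-1.7,0,1.9],0,3],
    [[-1.7,-0.1,1.9],0,3],
    [[0,0,0],0,3],
    [[0,0,0],0,3],
  ],
)

```text
time_s: 29.92
tcp_pos: [0.584, -0.1795, 0.0634]
eef_rot: [-179.7, 50.1, -140.1]
contact_force: [-0.2, 0.4, -1.7]
gripper_width: 0.0431
gripper_force: 25.0
```

```bash
python3 - <<'E'
from h import *
plan([(.5837,-.180,.0629),(.5837,-.18,.0559)])
s=capture("side")
v=s["pixels"][130:230,270:380].copy()
cv2.imwrite("pics/p1.png",cv2.resize(v,(660,600),interpolation=2))
print([(np.round(proj(np.array([.5715,-.19,zz]),s))-[270,130])*6 for zz in(.024,.07)])
E
```

```text
t 29.93 tcp [ 0.584  -0.1795  0.0634] z [ 0.592  0.488 -0.641] y [-0.638  0.77  -0.004] tilt 50.1 w 0.0431 q [-36.  26. -14. -64. -56.  27.]
[ 0.5837 -0.18    0.0629] -> [ 0.07 -0.02 -0.  ] rows 1
[ 0.5837 -0.18    0.0559] -> [0.54 0.   0.45] rows 1
[array([324., 336.]), array([324., 264.])]
```

View pics/p1.png

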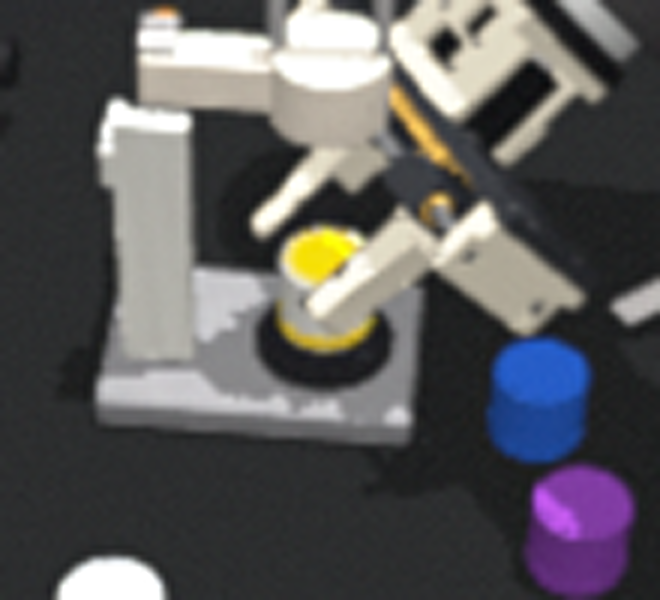

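The holder hangs upright over the pad (crop 322,255) within a pixel of the pad's centre. Lowering it and releasing.

Request:
jog_arm(
  moves=[
    [[0.25,0,0.2],0,3],
    [[0.3,0,0.25],0,3],
    [[0.1,0,0.08],0,3],
    [[0,0,0],0,3],
    [[0,0,0],0,3],
  ],
)

```text
time_s: 30.6
tcp_pos: [0.5843, -0.1806, 0.055]
eef_rot: [-179.6, 50.1, -140.1]
contact_force: [-0.3, -0.3, -1.1]
gripper_width: 0.0431
gripper_force: 25.0
```

Request:
jog_arm(
  moves=[
    [[0.06,0,0.05],0,3],
    [[0,0,0],0,4.6],
    [[0,0,0],0,6],
    [[0,0,0],0,6],
    [[0,0,-3],0,6],
    [[0,0,-5],0,6],
    [[0,0,-5],0,6],
    [[0,0,0],0,3],
  ],
)

```text
time_s: 31.6
tcp_pos: [0.5061, -0.2471, 0.1411]
eef_rot: [-179.1, 50.1, -139.8]
contact_force: [0.2, 0.7, 0.5]
gripper_width: 0.0545
gripper_force: 0.0
```

```bash
python3 - <<'E'
from h import *
plan([])
s=capture("side")
h=cv2.cvtColor(s["pixels"],cv2.COLOR_BGR2HSV);m=cv2.inRange(h,(24,120,120),(34,255,255))[150:185,300:350]
ys,xs=np.nonzero(m);k=ys<np.median(ys)+9;print(len(xs),ys.min(),ys.max())
n,l,st,c=cv2.connectedComponentsWithStats(m);print(st[1:],c[1:]+[300,150])
for i in range(1,n):print(onz(c[i]+[300,150],s,.064))
E
```

```text
t 31.6 tcp [ 0.5061 -0.2471  0.1411] z [ 0.596  0.482 -0.642] y [-0.636  0.772 -0.01 ] tilt 50.1 w 0.0545 q [-45.  19. -13. -57. -66.  24.]
78 20 28
[[18 20 12  9 78]] [[323.69230769 174.32051282]]
[ 0.57410088 -0.19381976  0.064     ]
```

```bash
python3 - <<'E'
from h import *
z=np.array([.594,.485,-.642]);T=np.array([.673,-.258,.135])+.012*z
rows([((.50,-.31,.18),4,10.7),(T-.10*z,4,10.7),(T-.1*z+[0,0,0.001],1,4.4),(T,3,0)])
E
```

```text
[-0.0, -1.1, -1.5] 10.7
[-0.2, -1.1, -1.5] 10.7
[-0.4, -1.1, -1.5] 10.7
[-0.6, -1.0, -1.5] 10.7
[-2.5, -0.1, 1.7] 10.7
[-2.5, 0.4, 1.7] 10.7
[-2.4, 0.9, 1.7] 10.7
[-2.1, 1.3, 1.7] 10.7
[-0.0, 0.1, -0.1] 4.4
3 x [0.0, -0.0, 3.4] 0
```

Request:
jog_arm(
  moves=[
    [[0,-1.1,-1.5],10.7,4],
    [[-0.2,-1.1,-1.5],10.7,4],
    [[-0.4,-1.1,-1.5],10.7,4],
    [[-0.6,-1,-1.5],10.7,4],
    [[-2.5,-0.1,1.7],10.7,4],
    [[-2.5,0.4,1.7],10.7,4],
    [[-2.4,0.9,1.7],10.7,4],
    [[-2.1,1.3,1.7],10.7,4],
    [[0,0,0],4.4,4],
    [[0,0,0],0,4],
  ],
)

```text
time_s: 32.9
tcp_pos: [0.621, -0.2986, 0.1872]
eef_rot: [129.9, 0.2, 129.7]
contact_force: [-0.3, -0.8, 0.0]
gripper_width: 0.0399
gripper_force: 0.0
```

```bash
python3 - <<'E'
from h import *
z=np.array([.594,.485,-.642]);T=np.array([.673,-.258,.135])+.012*z
plan([T-.04*z,T,T+[0,0,.056]])
t=capture("top");s=capture("side")
O=((8,150,140),(22,255,255));P=[]
for c,b in((t,(400,135,435,160)),(s,(280,120,315,150))):
    m=cv2.inRange(cv2.cvtColor(c["pixels"],cv2.COLOR_BGR2HSV),*O)[b[1]:b[3],b[0]:b[2]];ys,xs=np.nonzero(m);print(len(xs));P.append((xs.mean()+b[0],ys.mean()+b[1]) if len(xs) else None)
print(P, tri(P[0],t,P[1],s) if all(P) else "")
E
```

```text
t 32.9 tcp [ 0.621  -0.2986  0.1872] z [ 0.592  0.488 -0.641] y [0.492 0.411 0.767] tilt 50.1 w 0.0399 q [-40.  24.   2. -54. -68. -78.]
[ 0.6564 -0.2716  0.153 ] -> [-0.17  0.23  5.61] rows 1
[ 0.6801 -0.2522  0.1273] -> [-0.02 -0.    4.  ] rows 1
[ 0.6801 -0.2522  0.1833] -> [-0.02  4.3  -3.59] rows 1
72
1
[(np.float64(414.90277777777777), np.float64(146.22222222222223)), (np.float64(297.0), np.float64(131.0))] (array([ 0.6699492 , -0.25408873,  0.15157178]), np.float64(0.0006980809381904594))
```

Request:
jog_arm(
  moves=[
    [[-0.2,0.2,3],0,4],
    [[0,0,3.6],0,4],
    [[0,0,3],0,4],
    [[0,0,0],0,4],
    [[0,0,0],0,4],
  ],
)

```text
time_s: 33.62
tcp_pos: [0.6798, -0.2539, 0.1282]
eef_rot: [129.9, 0.3, 129.6]
contact_force: [-0.3, -0.9, -0.2]
gripper_width: 0.0398
gripper_force: 0.0
```

```bash
python3 - <<'E'
from h import *
plan([])
t=capture("top");s=capture("side")
a=cv2.resize(t["pixels"][110:210,350:470],(480,400),interpolation=2);b=cv2.resize(s["pixels"][90:190,250:370],(480,400),interpolation=2)
cv2.imwrite("pics/pw.png",cv2.resize(np.hstack([a,b]),(800,333)))
E
```

```text
t 33.62 tcp [ 0.6798 -0.2539  0.1282] z [ 0.593  0.487 -0.641] y [0.492 0.412 0.767] tilt 50.1 w 0.0398 q [-34.  28.   1. -57. -61. -77.]
```

View pics/pw.png

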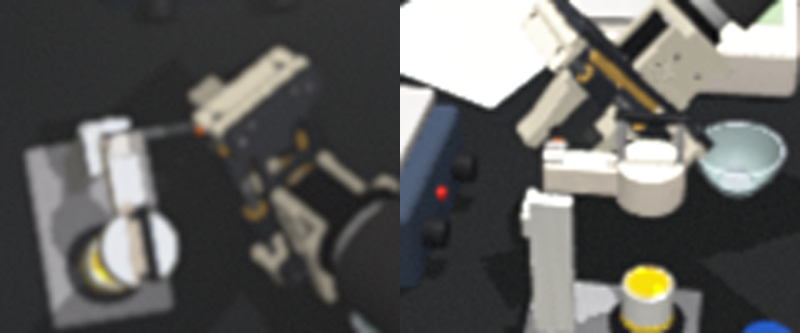

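The fingers straddle the tab; only its inner end shows, at crop (200,128). Lifting with the lower finger.

Request:
jog_arm(
  moves=[
    [[0,0.77,-0.64],0,4],
    [[0,0.77,-0.64],0,4],
    [[0,0.77,-0.64],0,4],
    [[0,0.77,-0.64],0,4],
    [[0,0.46,-0.38],0,4],
    [[0,0,0],0,4],
  ],
)

```text
time_s: 34.48
tcp_pos: [0.6803, -0.2533, 0.1747]
eef_rot: [129.9, 0.3, 129.6]
contact_force: [-1.4, -0.1, -1.1]
gripper_width: 0.0401
gripper_force: 1.0
```

```bash
python3 - <<'E'
from h import *
s=capture("side");r=regions_of(s,"bail");print([(x["pixel"],x["confidence"]) for x in r[:2]])
print([np.round(proj((.5715,-.19,.148+h),s)) for h in(0,.083)])
print(get_state()["contact_force"])
E
```

```text
[([322.8, 154.6], 0.86)]
[array([325., 152.]), array([325., 126.])]
[-1.70321686 -1.07362027 -1.24968722]
```

Request:
jog_arm(
  moves=[
    [[0,0.2,-0.15],0,4],
    [[0,0,0],0,4],
    [[0,0,0],0,4],
    [[0,0,0],0,4],
    [[0,0,0],0,4],
    [[0,0,0],0,4],
    [[0,0,0],0,4],
  ],
)

```text
time_s: 35.45
tcp_pos: [0.6801, -0.253, 0.1765]
eef_rot: [129.9, 0.2, 129.6]
contact_force: [-1.6, 0.4, -2.1]
gripper_width: 0.0401
gripper_force: 0.9
```

```bash
python3 - <<'E'
from h import *
s=capture("side");r=regions_of(s,"bail");print([(x["pixel"],x["confidence"]) for x in r[:2]])
t=capture("top");a=cv2.resize(t["pixels"][130:210,350:440],(450,400),interpolation=2);b=cv2.resize(s["pixels"][120:210,280:370],(400,400),interpolation=2)
cv2.imwrite("pics/dn.png",np.hstack([a,b])[:,:800])
plan([])
E
```

```text
[([321.3, 165.6], 0.67), ([288.2, 233.8], 0.41)]
t 35.6 tcp [ 0.6802 -0.253   0.1766] z [ 0.593  0.487 -0.641] y [0.492 0.411 0.767] tilt 50.1 w 0.04 q [-34.  25.   2. -55. -63. -82.]
```

View pics/dn.png

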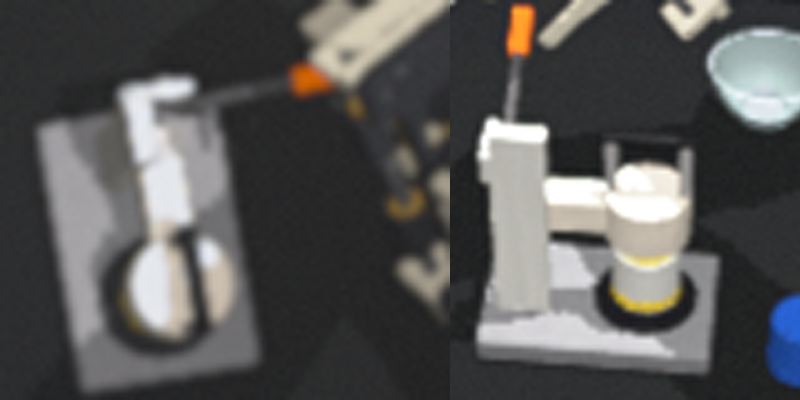

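The lamp is fully down over the holder; the bail is at (321,166), as it was at the start. The pad ring is even around the holder. Now I'll let the lever spring back and withdraw.

Request:
jog_arm(
  moves=[
    [[0,-1.6,1.3],0,4],
    [[0,-1.6,1.3],0,4],
    [[0,-0.6,0.5],0,4],
    [[0,0,-3.5],0,4],
    [[0,0,-6],0,2],
    [[0,0,-2],0,0],
    [[0,0,0],0,0],
  ],
)

```text
time_s: 36.48
tcp_pos: [0.6118, -0.3106, 0.2024]
eef_rot: [129.8, 0.3, 129.5]
contact_force: [1.0, 0.6, -0.3]
gripper_width: 0.0157
gripper_force: 0.0
```

```bash
python3 - <<'E'
from h import *
z=np.array([.593,.487,-.641]);n=np.array([.492,.411,.767]);B=np.array([.505,.183,.082])
C=B-.0185*n+.006*z;print(C)
t=capture("top");m=cv2.inRange(cv2.cvtColor(t["pixels"],cv2.COLOR_BGR2HSV),(8,150,140),(22,255,255))[135:160,400:435];ys,xs=np.nonzero(m);print(len(xs),xs.mean()+400,ys.mean()+135)
rows([((.50,-.28,.24),4,-10.7),((.40,.05,.22),5,-9.4),(C-.09*z,2,0)])
# red bar refine
h=cv2.cvtColor(t["pixels"],cv2.COLOR_BGR2HSV);r=cv2.inRange(h,(0,150,100),(5,255,255))|cv2.inRange(h,(174,150,100),(180,255,255))
ys,xs=np.nonzero(r[160:225,215:275]);print([(y+160,xs[ys==y].min()+215,xs[ys==y].max()+215,(ys==y).sum()) for y in range(ys.min(),ys.max()+1)])
E
```

```text
[0.499456  0.1783185 0.0639645]
71 415.0 146.22535211267606
[2.3, -0.3, -1.9] -10.7
[2.4, 0.1, -1.9] -10.7
[2.3, 0.6, -1.9] -10.7
[2.2, 1.0, -1.9] -10.7
[3.7, 5.4, 2.3] -9.4
[2.8, 5.9, 2.3] -9.4
[1.8, 6.3, 2.3] -9.4
[0.7, 6.5, 2.3] -9.4
[-0.3, 6.5, 2.3] -9.4
2 x [0.9, 1.8, 6.6] 0Traceback (most recent call last):
  File "<stdin>", line 8, in <module>
    return umr_minimum(a, axis, None, out, keepdims, initial, where)
ValueError: zero-size array to reduction operation minimum which has no identity
```

Request:
jog_arm(
  moves=[
    [[2.3,-0.3,-1.9],-10.7,0],
    [[2.4,0.1,-1.9],-10.7,0],
    [[2.3,0.6,-1.9],-10.7,0],
    [[2.2,1,-1.9],-10.7,0],
    [[3.1,4.5,1.9],-7.8,0],
    [[2.5,4.9,1.9],-7.8,0],
    [[1.8,5.2,1.9],-7.8,0],
    [[1.1,5.3,1.9],-7.8,0],
    [[0.4,5.4,1.9],-7.8,0],
    [[-0.3,5.4,1.9],-7.8,0],
    [[0,0,0],0,0],
  ],
)

```text
time_s: 37.9
tcp_pos: [0.3994, 0.0469, 0.2182]
eef_rot: [178.0, 49.9, -142.5]
contact_force: [0.4, -0.7, 0.4]
gripper_width: 0.0004
gripper_force: 0.0
```

```bash
python3 - <<'E'
from h import *
t=capture("top")
h=cv2.cvtColor(t["pixels"],cv2.COLOR_BGR2HSV);r=cv2.inRange(h,(0,150,100),(6,255,255))|cv2.inRange(h,(172,150,100),(180,255,255))
ys,xs=np.nonzero(r[160:225,215:275]);print([(int(y)+160,int(xs[ys==y].min())+215,int(xs[ys==y].max())+215,int((ys==y).sum())) for y in np.unique(ys) if y>30])
z=np.array([.593,.487,-.641]);n=np.array([.492,.411,.767]);B=np.array([.505,.183,.082])
C=B-.0185*n+.006*z
print(onz((242,211.5),t,.082))
plan([C-.09*z,C])
E
```

```text
[(191, 234, 254, 21), (192, 234, 254, 21), (193, 234, 254, 21), (194, 234, 254, 21), (195, 234, 254, 21), (196, 234, 254, 18), (197, 246, 254, 9), (198, 253, 253, 1), (208, 232, 233, 2), (209, 231, 252, 8), (210, 231, 252, 19), (211, 232, 252, 21), (212, 240, 253, 14), (213, 250, 252, 3)]
[0.5057032  0.18410483 0.082     ]
t 37.95 tcp [0.4005 0.0446 0.2184] z [ 0.587  0.49  -0.644] y [-0.626  0.78   0.023] tilt 49.9 w 0.0001 q [ -8. -17. -38. -54. -45. -12.]
[0.4461 0.1345 0.1217] -> [ 1.55  3.93 13.31] rows 3
[0.4995 0.1783 0.064 ] -> [-0.03 -0.06  9.  ] rows 2
```

Request:
jog_arm(
  moves=[
    [[0.5,1.3,4.4],0,0],
    [[0.5,1.4,4.4],0,0],
    [[0.5,1.4,4.5],0,0],
    [[0,0,3],0,0],
    [[0,0,3.5],0,0],
    [[0,0,2.6],0,0],
    [[0,0,0],0,0],
  ],
)

```text
time_s: 38.83
tcp_pos: [0.5018, 0.1741, 0.0606]
eef_rot: [177.6, 49.6, -143.8]
contact_force: [-0.2, -0.7, 0.3]
gripper_width: 0.0004
gripper_force: 0.1
```

```bash
python3 - <<'E'
from h import *
z=np.array([.593,.487,-.641]);n=np.array([.492,.411,.767]);B=np.array([.506,.184,.082])
plan([B-.0185*n+.006*z])
t=capture("top");s=capture("side")
a=cv2.resize(t["pixels"][165:235,210:290],(457,400),interpolation=2);b=cv2.resize(s["pixels"][240:320,240:330],(450,400),interpolation=2)
cv2.imwrite("pics/gd.png",cv2.resize(np.hstack([a,b]),(800,352)))
E
```

```text
t 38.83 tcp [0.5018 0.1741 0.0606] z [ 0.589  0.483 -0.648] y [-0.616  0.787  0.027] tilt 49.6 w 0.0004 q [ -3.  13. -38. -92. -31.  32.]
[0.5005 0.1793 0.064 ] -> [-0.38  0.51 -0.05] rows 1
```

View pics/gd.png

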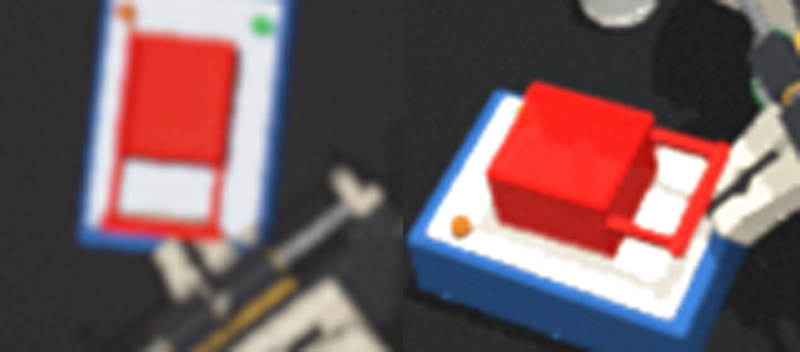

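```bash
python3 - <<'E'
from h import *
s=get_state();R=Ro.from_euler("xyz",s["eef_rot"],degrees=True)
bx=np.array([.9955,-.0945,0]);f0=np.arctan2(30,99)
b=lambda a:.1034*(-np.cos(f0+a)*bx+np.array([0,0,np.sin(f0+a)]))
A=np.arange(0,1.51,.15)
for i in range(10): print(round(A[i+1],2),np.round(R.inv().apply(b(A[i+1])-b(A[i]))*100,2).tolist())
E
```

```text
0.15 [-1.37, -0.35, -0.63]
0.3 [-1.4, -0.5, -0.45]
0.45 [-1.39, -0.63, -0.26]
0.6 [-1.35, -0.75, -0.07]
0.75 [-1.28, -0.86, 0.13]
0.9 [-1.19, -0.94, 0.32]
1.05 [-1.06, -1.01, 0.5]
1.2 [-0.92, -1.05, 0.68]
1.35 [-0.75, -1.07, 0.84]
1.5 [-0.56, -1.06, 0.98]
```

Request:
jog_arm(
  moves=[
    [[-0.4,0.6,0.4],0,0],
    [[-0.4,0,0],0,0],
    [[-1.4,-0.35,-0.6],0,0],
    [[-1.4,-0.5,-0.45],0,0],
    [[-1.4,-0.6,-0.25],0,0],
    [[-1.35,-0.75,-0.1],0,0],
  ],
)

```text
time_s: 39.67
tcp_pos: [0.5384, 0.1836, 0.1206]
eef_rot: [178.1, 50.0, -143.1]
contact_force: [0.4, 0.4, -0.9]
gripper_width: 0.0002
gripper_force: 0.1
```

```bash
python3 - <<'E'
from h import *
plan([])
for n in("top","side"):
    c=capture(n);r=regions_of(c,"guard_bar");print(n,[(np.round(x["pixel"]),round(x["confidence"],2),x["pixels"].sum()) for x in r[:2]])
    H=np.array([.6046,.1746,.052]);bx=np.array([.9955,-.0945,0])
    print([np.round(proj(H+.1034*(-np.cos(.294+a)*bx+np.array([0,0,np.sin(.294+a)])),c)).tolist() for a in(0,.4,.6,.8)])
    cv2.imwrite(f"pics/go_{n}.png",c["pixels"])
E
```

```text
t 39.67 tcp [0.5384 0.1836 0.1206] z [ 0.592  0.486 -0.642] y [-0.62   0.784  0.021] tilt 50.0 w 0.0002 q [  8.   6. -32. -76. -24.   5.]
top [(array([243., 178.]), 0.58, np.int64(795))]
[[242.0, 211.0], [241.0, 203.0], [241.0, 197.0], [241.0, 190.0]]
side [(array([268., 273.]), 0.78, np.int64(1115)), (array([320., 166.]), 0.7, np.int64(644))]
[[308.0, 288.0], [299.0, 275.0], [292.0, 269.0], [284.0, 263.0]]
```

Request:
jog_arm(
  moves=[
    [[-1.3,-0.85,0.1],0,0],
    [[-1.2,-0.95,0.3],0,0],
    [[-1.1,-1,0.5],0,0],
    [[-0.95,-1.05,0.7],0,0],
    [[-0.75,-1.05,0.85],0,0],
    [[-0.55,-1.05,1],0,0],
    [[-0.4,-1,1.1],0,0],
    [[0,0,0],0,0],
    [[0,0,0],0,0],
  ],
)

```text
time_s: 41.0
tcp_pos: [0.6399, 0.1743, 0.1345]
eef_rot: [177.9, 49.8, -143.3]
contact_force: [0.2, 0.1, -0.4]
gripper_width: 0.0004
gripper_force: 0.0
```

```bash
python3 - <<'E'
from h import *
plan([])
t=capture("top");s=capture("side")
a=cv2.resize(t["pixels"][140:220,210:290],(400,400),interpolation=2);b=cv2.resize(s["pixels"][230:320,220:310],(400,400),interpolation=2)
cv2.imwrite("pics/op.png",np.hstack([a,b]))
E
```

```text
t 41.0 tcp [0.6399 0.1743 0.1345] z [ 0.59   0.485 -0.645] y [-0.619  0.785  0.023] tilt 49.8 w 0.0004 q [  9.  12. -22. -68. -25.  -5.]
```

View pics/op.png

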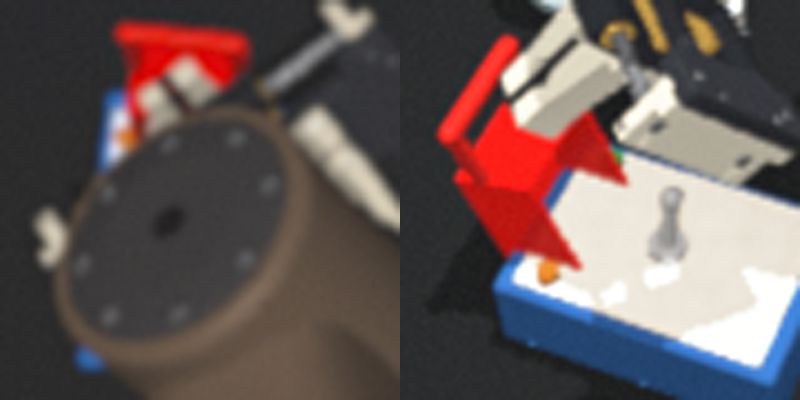

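The guard is fully open. The toggle ball shows at side crop (670,200), leaning to -y. Next I'll withdraw and come in on the -y side of the ball.

```bash
python3 - <<'E'
from h import *
c=capture("side")
print([np.round(proj(p,c),1) for p in((.5715,.165,.0815),(.574,.190,.0815))])
o=onz((280.75,275),c,.0815);print(o)
plan([(.581,.126,.199),(.594,.1385,.13),(.594,.1385,.08),(.5965,.1635,.08)])
E
```

```text
[array([281.9, 273.7]), array([276.9, 282.9])]
[0.57272656 0.16891823 0.0815    ]
t 41.15 tcp [0.6398 0.1746 0.1353] z [ 0.591  0.485 -0.644] y [-0.619  0.785  0.023] tilt 49.9 w 0.0003 q [  9.  12. -22. -68. -25.  -5.]
[0.581 0.126 0.199] -> [ 0.04 -0.02 -9.94] rows 2
[0.594  0.1385 0.13  ] -> [4.12 0.02 5.82] rows 1
[0.594  0.1385 0.08  ] -> [ 3.82 -0.11  3.22] rows 1
[0.5965 0.1635 0.08  ] -> [-1.09  1.81  1.36] rows 1
```

Request:
jog_arm(
  moves=[
    [[0,0,-5],0,0],
    [[0,0,-5],0,0],
    [[2,0,2.9],0,0],
    [[2.1,0,2.9],0,0],
    [[1.9,-0.1,1.6],0,0],
    [[1.9,0,1.6],0,0],
    [[0,0,0],0,0],
    [[-0.4,0.7,0.5],0,0],
    [[-0.4,0.7,0.5],0,0],
    [[0,0,0],0,0],
  ],
)

```text
time_s: 42.4
tcp_pos: [0.5955, 0.1589, 0.0825]
eef_rot: [178.1, 49.9, -143.1]
contact_force: [-0.3, -0.4, 0.2]
gripper_width: 0.0003
gripper_force: 0.0
```

```bash
python3 - <<'E'
from h import *
plan([])
c=capture("side")
for n in("toggle_tip","toggle"):
    r=regions_of(c,n);print(n,[(np.round(x["pixel"],1).tolist(),round(x["confidence"],2),int(x["pixels"].sum())) for x in r[:3]])
b=c["pixels"][240:310,240:330];cv2.imwrite("pics/tg.png",cv2.resize(b,(720,560),interpolation=2))
E
```

```text
t 42.4 tcp [0.5955 0.1589 0.0825] z [ 0.591  0.486 -0.643] y [-0.621  0.784  0.022] tilt 50.0 w 0.0003 q [  0.  15. -27. -82. -29.  16.]
toggle_tip [([279.5, 276.9], 0.61, 56), ([271.9, 290.0], 0.17, 3901)]
toggle [([277.7, 276.1], 0.58, 30)]
```

Request:
jog_arm(
  moves=[
    [[-0.45,0.72,0.54],0,0],
    [[-0.45,0.72,0.54],0,0],
    [[0,0,0],0,0],
  ],
)

```text
time_s: 42.92
tcp_pos: [0.5978, 0.1782, 0.0817]
eef_rot: [178.0, 49.9, -143.2]
contact_force: [1.4, -0.7, 0.5]
gripper_width: 0.0006
gripper_force: 0.7
```

```bash
python3 - <<'E'
from h import *
plan([])
c=capture("side")
for n in("toggle_tip","toggle"):
    r=regions_of(c,n);print(n,[(np.round(x["pixel"],1).tolist(),round(x["confidence"],2),int(x["pixels"].sum())) for x in r[:3]])
b=c["pixels"][240:310,240:330];cv2.imwrite("pics/tg.png",cv2.resize(b,(720,560),interpolation=2))
E
```

```text
t 42.92 tcp [0.5978 0.1782 0.0817] z [ 0.591  0.486 -0.644] y [-0.62   0.784  0.023] tilt 49.9 w 0.0006 q [  3.  15. -27. -83. -27.  15.]
toggle_tip []
toggle [([254.4, 216.0], 0.63, 677)]
```

Request:
jog_arm(
  moves=[
    [[-0.35,0.55,0.4],0,0],
    [[-0.35,0.55,0.4],0,0],
    [[0,0,0],0,0],
  ],
)

```text
time_s: 43.45
tcp_pos: [0.6014, 0.192, 0.0832]
eef_rot: [178.2, 50.0, -143.2]
contact_force: [4.2, -0.9, 2.8]
gripper_width: 0.0003
gripper_force: 2.0
```

Request:
jog_arm(
  moves=[
    [[-0.1,0.4,0.2],0,0],
    [[0,0,0],0,0],
    [[0.8,-1.5,-1],0,0],
    [[0.8,-1.5,-1],0,0],
    [[0.8,-1.5,-1],0,0],
    [[0,0,-4],0,0],
    [[0,0,-4],0,0],
    [[0,0,0],0,0],
  ],
)

```text
time_s: 44.45
tcp_pos: [0.5471, 0.0988, 0.1342]
eef_rot: [178.1, 49.9, -143.1]
contact_force: [0.1, -0.3, 0.3]
gripper_width: 0.0007
gripper_force: 0.0
```

```bash
python3 - <<'E'
from h import *
plan([])
c=capture("side");t=capture("top")
for k in(c,t):
  for n in("toggle_tip","toggle"):
    r=regions_of(k,n);print(n,[(np.round(x["pixel"],1).tolist(),round(x["confidence"],2),int(x["pixels"].sum())) for x in r[:3]])
  print([np.round(proj(p,k),1) for p in((.5715,.165,.0815),(.574,.190,.0815))])
b=c["pixels"][235:315,225:325];a=t["pixels"][140:220,210:290]
cv2.imwrite("pics/tg2.png",np.hstack([cv2.resize(a,(350,350),interpolation=2),cv2.resize(b,(437,350),interpolation=2)]))
E
```

```text
t 44.45 tcp [0.5471 0.0988 0.1342] z [ 0.592  0.485 -0.644] y [-0.62   0.784  0.021] tilt 49.9 w 0.0007 q [ -3.   6. -30. -70. -34.   6.]
toggle_tip [([278.4, 276.4], 0.37, 51)]
toggle []
[array([281.9, 273.7]), array([276.9, 282.9])]
toggle_tip []
toggle []
[array([249.7, 186.5]), array([240.2, 185.4])]
```

View pics/tg2.png

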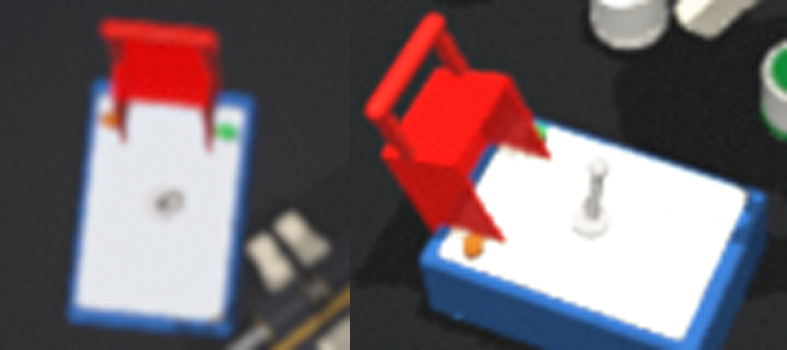

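The toggle is still off: ball at top crop (175,203), the off spot. The sloping finger passed over it. I'll redo the push lower and nearer.

```bash
python3 - <<'E'
from h import *
plan([(.5825,.130,.125),(.5825,.130,.075),(.5855,.1555,.075),(.588,.1815,.075)])
E
```

```text
t 44.75 tcp [0.5485 0.0996 0.1319] z [ 0.59   0.486 -0.645] y [-0.62   0.784  0.024] tilt 49.8 w 0.0004 q [ -3.   6. -30. -70. -34.   6.]
[0.5825 0.13   0.125 ] -> [-2.41  0.27  3.92] rows 1
[0.5825 0.13   0.075 ] -> [ 3.82 -0.12  3.23] rows 1
[0.5855 0.1555 0.075 ] -> [-1.14  1.81  1.42] rows 1
[0.588  0.1815 0.075 ] -> [-1.13  1.88  1.41] rows 1
```

Request:
jog_arm(
  moves=[
    [[-2.4,0.3,3.9],0,0],
    [[1.9,-0.1,1.6],0,0],
    [[1.9,0,1.6],0,0],
    [[0,0,0],0,0],
    [[-0.55,0.9,0.7],0,0],
    [[-0.55,0.9,0.7],0,0],
    [[-0.4,0.6,0.47],0,0],
    [[-0.4,0.6,0.47],0,0],
    [[-0.4,0.7,0.5],0,0],
    [[0,0,0],0,0],
  ],
)

```text
time_s: 46.0
tcp_pos: [0.5911, 0.1767, 0.0767]
eef_rot: [178.8, 49.7, -143.0]
contact_force: [8.2, -18.8, -0.9]
gripper_width: 0.0003
gripper_force: 9.7
```

```bash
python3 - <<'E'
from h import *
plan([(.588,.187,.075)])
for n in("top","side"):
    c=capture(n);r=regions_of(c,"toggle_tip");print([(np.round(x["pixel"],1).tolist(),round(x["confidence"],2),int(x["pixels"].sum())) for x in r[:3]])
E
```

```text
t 46.0 tcp [0.5911 0.1767 0.0767] z [ 0.597  0.476 -0.646] y [-0.614  0.789  0.013] tilt 49.7 w 0.0003 q [  2.  15. -28. -84. -27.  18.]
[0.588 0.187 0.075] -> [-0.11  1.    0.42] rows 1
[]
[([325.5, 182.0], 0.46, 174)]
```

Request:
jog_arm(
  moves=[
    [[0.5,-1,-0.7],0,0],
    [[0.8,-1.5,-1],0,0],
    [[0.8,-1.5,-1],0,0],
    [[0,0,-4],0,0],
    [[0,0,-4],0,0],
    [[0,0,0],0,0],
  ],
)

```text
time_s: 46.95
tcp_pos: [0.5375, 0.09, 0.1306]
eef_rot: [178.1, 50.0, -143.1]
contact_force: [-0.2, 0.7, -0.6]
gripper_width: 0.0005
gripper_force: 0.0
```

```bash
python3 - <<'E'
from h import *
plan([])
t=capture("top");c=capture("side")
# grey lever against the white plate: dark pixels near the toggle, before (tg2-type) vs now
for k,(x0,x1,y0,y1) in((t,(236,256,181,192)),(c,(268,292,266,294))):
    g=cv2.cvtColor(k["pixels"],cv2.COLOR_BGR2GRAY)[y0:y1,x0:x1]; w=np.clip(200.-g,0,None); yy,xx=np.mgrid[y0:y1,x0:x1]
    print("grey centroid",round((w*xx).sum()/w.sum(),1),round((w*yy).sum()/w.sum(),1),[np.round(proj(p,k),1) for p in((.5715,.165,.0815),(.574,.190,.0815),(.5727,.1777,.052))])
    r=regions_of(k,"toggle_tip");print([(np.round(x["pixel"],1).tolist(),round(x["confidence"],2),int(x["pixels"].sum())) for x in r[:3]])
    if k is t: print(g)
E
```

```text
t 46.95 tcp [0.5375 0.09   0.1306] z [ 0.592  0.486 -0.643] y [-0.62   0.784  0.021] tilt 50.0 w 0.0005 q [ -6.   6. -31. -71. -35.   8.]
grey centroid 243.4 185.5 [array([249.7, 186.5]), array([240.2, 185.4]), array([246.4, 186.8])]
[([418.4, 246.6], 0.56, 183)]
[[231 231 231 227 223 224 229 232 231 230 229 228 230 231 231 231 231 230
  231 231]
 [231 230 227 218 208 211 222 229 230 226 223 222 226 230 231 231 230 231
  231 231]
 [230 228 219 201 186 185 200 215 221 219 216 217 221 226 230 231 230 230
  231 231]
 [230 223 208 191 184 173 166 175 186 192 198 209 216 221 226 230 231 231
  231 230]
 [229 223 205 189 186 172 147 137 144 155 170 195 211 215 223 229 231 230
  231 230]
 [231 226 212 192 184 175 158 143 136 138 152 184 207 214 221 229 231 231
  231 231]
 [231 229 221 205 198 200 195 183 170 162 166 189 211 218 225 229 231 231
  231 231]
 [231 231 228 223 220 224 225 219 206 197 193 201 213 221 227 230 231 231
  230 231]
 [231 230 231 230 229 231 231 227 222 217 211 208 213 222 228 231 231 230
  231 231]
 [231 231 231 231 231 231 232 230 227 224 221 218 219 225 230 231 231 231
  231 230]
 [231 231 231 231 231 231 230 230 230 229 229 228 228 229 231 231 230 231
  230 231]]
grey centroid 282.8 269.8 [array([281.9, 273.7]), array([276.9, 282.9]), array([280.3, 285.8])]
[([271.9, 285.3], 0.4, 4108), ([324.6, 255.3], 0.21, 370)]
```

The top view's grey centroid moved to column 240, which is the "on" spot, and the push met the stop at 19 N. Now for closing: I'll locate the open bar's -y end and come in behind it.

```bash
python3 - <<'E'
from h import *
t=capture("top");c=capture("side")
h=cv2.cvtColor(t["pixels"],cv2.COLOR_BGR2HSV);r=cv2.inRange(h,(0,150,90),(6,255,255))|cv2.inRange(h,(172,150,90),(180,255,255))
ys,xs=np.nonzero(r[135:180,222:272]);print([(int(y)+135,int(xs[ys==y].min())+222,int(xs[ys==y].max())+222) for y in np.unique(ys)])
E=onz((259.3,149),t,.136);print("E",E,"W",onz((233.5,146.5),t,.136), "mid pred",proj((.665,.169,.136),t))
l=np.array([-.62,.784,0]);rr=np.array([.773,.634,0])
T=E-l*.013+.015*rr;T[2]=.124
S=T-l*.025
plan([(.60,.08,.21),S+[0,0,.05],S,T])
E
```

```text
[(144, 234, 240), (145, 233, 251), (146, 233, 257), (147, 233, 258), (148, 233, 259), (149, 234, 259), (150, 235, 259), (151, 235, 259), (152, 235, 259), (153, 236, 259), (154, 236, 259), (155, 235, 259), (156, 235, 259), (157, 235, 259), (158, 236, 259), (159, 236, 259), (160, 236, 259), (161, 236, 258), (162, 236, 258), (163, 237, 257), (164, 237, 257), (165, 237, 257), (166, 237, 237), (167, 237, 237), (168, 237, 237)]
E [0.66235969 0.13547826 0.136     ] W [0.66815672 0.20067966 0.136     ] mid pred [246.03164064 147.84825221]
t 47.25 tcp [0.5385 0.0905 0.1277] z [ 0.59   0.486 -0.645] y [-0.62   0.784  0.024] tilt 49.8 w 0.0002 q [ -6.   6. -31. -71. -35.   8.]
[0.6  0.08 0.21] -> [-9.06 -4.43 -2.19] rows 2
[0.6975 0.1152 0.174 ] -> [-3.66 -3.37  9.78] rows 2
[0.6975 0.1152 0.124 ] -> [ 3.82 -0.12  3.23] rows 1
[0.682  0.1348 0.124 ] -> [0.05 2.5  0.04] rows 1
```

Request:
jog_arm(
  moves=[
    [[-4.5,-2.2,-1.1],0,0],
    [[-4.5,-2.2,-1.1],0,0],
    [[-1.8,-1.7,4.9],0,0],
    [[-1.8,-1.7,4.9],0,0],
    [[1.9,0,1.6],0,0],
    [[1.9,-0.1,1.6],0,0],
    [[0,0,0],0,0],
    [[0,1.3,0],0,0],
    [[0,1.2,0],0,0],
    [[0,0,0],0,0],
  ],
)

```text
time_s: 48.5
tcp_pos: [0.6816, 0.1346, 0.1275]
eef_rot: [178.2, 50.0, -143.1]
contact_force: [0.4, -1.2, 1.5]
gripper_width: 0.0001
gripper_force: 0.8
```

```bash
python3 - <<'E'
from h import *
plan([])
s=get_state();R=Ro.from_euler("xyz",s["eef_rot"],degrees=True);print(s["contact_force"])
bx=np.array([.9955,-.0945,0]);f0=np.arctan2(30,99)
b=lambda a:.1034*(-np.cos(f0+a)*bx+np.array([0,0,np.sin(f0+a)]))
A=np.arange(1.9,.5,-.15)
for i in range(len(A)-1): print(round(A[i+1],2),np.round(R.inv().apply(b(A[i+1])-b(A[i]))*100,2).tolist())
c=capture("top")
h=cv2.cvtColor(c["pixels"],cv2.COLOR_BGR2HSV);r=cv2.inRange(h,(0,150,90),(6,255,255))|cv2.inRange(h,(172,150,90),(180,255,255))
ys,xs=np.nonzero(r[135:180,222:272]);print(ys.min()+135,ys.max()+135,xs.min()+222,xs.max()+222)
E
```

```text
t 48.5 tcp [0.6816 0.1346 0.1275] z [ 0.593  0.485 -0.642] y [-0.62   0.785  0.02 ] tilt 50.0 w 0.0001 q [  3.  16. -18. -67. -29.  -2.]
[ 0.37203335 -1.21237187  1.4752589 ]
1.75 [0.01, 0.93, -1.24]
1.6 [0.22, 1.0, -1.16]
1.45 [0.42, 1.05, -1.06]
1.3 [0.62, 1.07, -0.94]
1.15 [0.8, 1.07, -0.79]
1.0 [0.96, 1.04, -0.63]
0.85 [1.1, 0.99, -0.45]
0.7 [1.22, 0.92, -0.26]
0.55 [1.31, 0.83, -0.07]
146 164 232 256
```

Request:
jog_arm(
  moves=[
    [[0,1.0,-1.2],0,0],
    [[0.2,1,-1.15],0,0],
    [[0.4,1.05,-1.05],0,0],
    [[0.6,1.05,-0.95],0,0],
    [[0.8,1.05,-0.8],0,0],
    [[0,0,0],0,0],
  ],
)

```text
time_s: 49.3
tcp_pos: [0.6074, 0.1418, 0.1441]
eef_rot: [177.9, 49.8, -143.3]
contact_force: [0.3, 0.3, -0.2]
gripper_width: 0.0003
gripper_force: 0.0
```

```bash
python3 - <<'E'
from h import *
plan([]);print(get_state()["contact_force"])
for n in("top","side"):
    c=capture(n);r=regions_of(c,"guard_bar");print(n,[(np.round(x["pixel"]).tolist(),round(x["confidence"],2),int(x["pixels"].sum())) for x in r[:2]])
    H=np.array([.6046,.1746,.052]);bx=np.array([.9955,-.0945,0])
    print([np.round(proj(H+.1034*(-np.cos(.294+a)*bx+np.array([0,0,np.sin(.294+a)])),c)).tolist() for a in(0,.6,.9,1.2,1.5,1.9)])
    h=cv2.cvtColor(c["pixels"],cv2.COLOR_BGR2HSV);r=cv2.inRange(h,(0,150,90),(6,255,255))|cv2.inRange(h,(172,150,90),(180,255,255))
    X=(222,272,135,220) if n=="top" else (225,315,230,320)
    ys,xs=np.nonzero(r[X[2]:X[3],X[0]:X[1]]);print(ys.min()+X[2],ys.max()+X[2],xs.min()+X[0],xs.max()+X[0],len(xs))
E
```

```text
t 49.3 tcp [0.6074 0.1418 0.1441] z [ 0.591  0.485 -0.645] y [-0.62   0.785  0.023] tilt 49.9 w 0.0003 q [  5.   9. -25. -67. -28.  -3.]
[ 0.29277102  0.34180548 -0.23477384]
top [([242.0, 170.0], 0.97, 543), ([474.0, 203.0], 0.46, 839)]
[[242.0, 211.0], [241.0, 197.0], [241.0, 186.0], [242.0, 174.0], [243.0, 162.0], [246.0, 148.0]]
158 185 227 258 517
side [([269.0, 386.0], 0.51, 691)]
[[308.0, 288.0], [292.0, 269.0], [280.0, 261.0], [266.0, 254.0], [253.0, 251.0], [238.0, 250.0]]
245 289 244 285 998
```

Request:
jog_arm(
  moves=[
    [[0.95,1.05,-0.6],0,0],
    [[1.1,1,-0.45],0,0],
    [[1.2,0.9,-0.25],0,0],
    [[0,0,0],0,0],
  ],
)

```text
time_s: 50.0
tcp_pos: [0.5644, 0.1458, 0.1275]
eef_rot: [177.9, 49.8, -143.4]
contact_force: [0.6, -0.3, 0.3]
gripper_width: 0.0003
gripper_force: 0.0
```

```bash
python3 - <<'E'
from h import *
plan([]);print(get_state()["contact_force"])
for n in("top","side"):
    c=capture(n)
    h=cv2.cvtColor(c["pixels"],cv2.COLOR_BGR2HSV);r=cv2.inRange(h,(0,150,90),(6,255,255))|cv2.inRange(h,(172,150,90),(180,255,255))
    X=(222,272,135,220) if n=="top" else (225,325,230,320)
    ys,xs=np.nonzero(r[X[2]:X[3],X[0]:X[1]]);print(ys.min()+X[2],ys.max()+X[2],xs.min()+X[0],xs.max()+X[0],len(xs))
E
```

```text
t 50.0 tcp [0.5644 0.1458 0.1275] z [ 0.59   0.485 -0.645] y [-0.619  0.785  0.024] tilt 49.8 w 0.0003 q [  4.   7. -30. -72. -28.   3.]
[ 0.63017613 -0.26215283  0.27126124]
168 207 230 256 550
258 296 258 313 1280
```

Request:
jog_arm(
  moves=[
    [[-2,-4,-2.5],0,0],
    [[-2,-4,-2.5],0,0],
    [[0,-3,-5],0,0],
    [[0,-3,-5],0,0],
    [[0,0,0],0,0],
  ],
)

```text
time_s: 50.72
tcp_pos: [0.586, -0.0249, 0.2558]
eef_rot: [178.4, 50.0, -143.1]
contact_force: [0.7, 0.3, -0.3]
gripper_width: 0.0007
gripper_force: 0.0
```

```bash
python3 - <<'E'
from h import *
plan([])
P=[]
for n in("top","side"):
    c=capture(n)
    h=cv2.cvtColor(c["pixels"],cv2.COLOR_BGR2HSV);o=cv2.imread(f"pics/{n[0]}0.png");ho=cv2.cvtColor(o,cv2.COLOR_BGR2HSV)
    X=(222,272,135,220) if n=="top" else (225,325,230,320)
    for k in(ho,h):
        r=cv2.inRange(k,(0,150,90),(6,255,255))|cv2.inRange(k,(172,150,90),(180,255,255))
        ys,xs=np.nonzero(r[X[2]:X[3],X[0]:X[1]]);print(n,ys.min()+X[2],ys.max()+X[2],xs.min()+X[0],xs.max()+X[0],len(xs))
    a=(100,470,110,290) if n=="top" else (190,470,110,330)
    d=cv2.absdiff(o,c["pixels"]).max(2)
    P.append(np.hstack([cv2.resize(c["pixels"][a[2]:a[3],a[0]:a[1]],(480,300),interpolation=2)]))
cv2.imwrite("pics/fin.png",cv2.resize(np.hstack(P),(800,250)))
cv2.imwrite("pics/fin2.png",np.vstack([cv2.resize(P[0],(480,300)),cv2.resize(P[1],(480,300))]))
E
```

```text
t 50.73 tcp [ 0.586  -0.0249  0.2558] z [ 0.596  0.481 -0.643] y [-0.617  0.787  0.018] tilt 50.0 w 0.0007 q [-14.   1. -18. -54. -49.  -9.]
top 173 213 231 256 558
top 173 213 231 256 557
side 259 299 261 315 1239
side 259 299 260 315 1242
```

View pics/fin2.png

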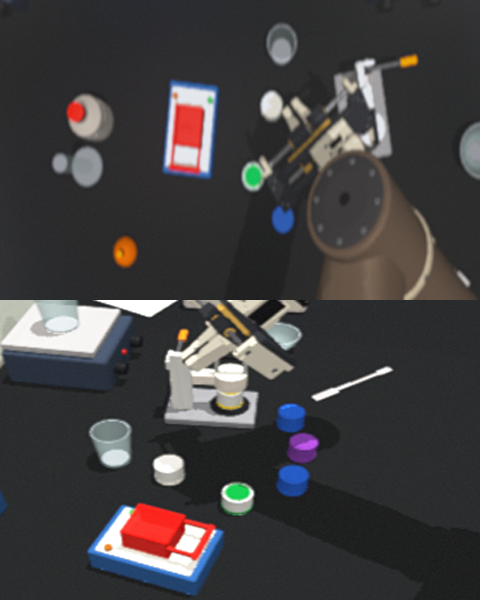

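The guard's red outline matches its shut outline at the start in both views. The lamp is down over the yellow holder, the lever is back, the other things are in place, and the arm is clear. Handing in.

```bash
python3 -c "
from plant import close_job
print(close_job())"
```

```text
the job is handed in; nothing more can be done
None
```

The job was handed in at about 51 s with every step done in order: the lamp lifted and held on its top notch, the yellow holder stood on the pad to within about 3 mm of centre, the lamp sunk over it with the lever sprung back, the toggle flipped to its stop (my first push missed it), and the guard shut again.

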